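# Make a concho die ready: load the blank and gauge the guide tube

### The arm

A 7-joint arm with a two-finger parallel gripper is mounted at the origin on the work surface. World frame = base frame: x ahead of the robot, y to its left, z up, the work surface at z = 0. Lengths are in mm, angles in rad, forces in N, time in s.
With the tool pointing down it reaches from about 375 to 925 mm from the base axis. Payload 3.1 kg.
Tool frame: the origin (TCP) lies at the very end of the fingers, on their centre line; the grasp point (between the pads) lies 19 mm behind it; z points along the fingers, y is the line along which they close (so a half turn about z gives the same grasp; the last joint's range is limited). The gripper opens to 85 mm and grips with 20 to 120 N. Pads are 22 mm wide; open, the fingers measure 114 mm over their backs; the gripper's body (76 mm by 85 mm) begins 54 mm behind the grasp point. The pads swing forward as they close: fully open they stand 13 mm farther back than shut.
Start: joints at [1.11, 0.383, 0.044, 1.598, -0.018, 1.161, -0.05], TCP at [230.7, -607.685, 231.269] pointing down, gripper open.
Joint ranges: [-2.61, 2.61], [-0.41, 2.15], [-1.48, 1.57], [0, 2.5], [-1.57, 4.71], [0.05, 1.97], [-2.85, 2.85]. Speed limits (rad/s): [2.79, 2.79, 3.14, 3.14, 3.14, 3.14, 3.14].

### API

Orientations are given as a unit quaternion [w, x, y, z].
In Python, from workcell import readout, optics, manip gives the robot as it stands.
- The arm moves only by the tool send_rows, never from a script. Its argument "steps" is a list of rows, each a list of 3 entries, a list of its own where there are three numbers: the closure, from 0 (fully open) to 1 (shut), then the shift along the tool's x, y, z in cm, then the turn, a rotation vector about the tool's x, y, z in rad. In form: [[grip, [dx, dy, dz], [ax, ay, az]], ...]. A call has exactly 8 rows; each row shifts and turns the commanded pose from where the row before left it, along the tool's axes as they then stand; what a row does not reach is not made up. A row lasts 1/10 s, in which the tool goes at most 50 mm and 8.59 degrees, less where a joint would pass 70% of its speed; a pose out of reach is approached as far as the arm can. A call is refused whole if a number of a shift passes 5 or a number of a turn 0.15, either way. A call with a gripper value outside its range is refused whole. The fingers move at their own pace and stop on an object; "grip_force" is the grip in N (left out, the last holds). Time passes only in rows, so rows that do not move let the fingers close, or fill a call up. It gives the time, the measured TCP pose, the force, the opening and the grip force at its end, in the units of the state.
- readout.observe(): the state, without advancing time (a new reading comes with each control period).
- optics.camera(name): name is "side" or "top" or "wrist"; returns a dict with "color" (400x640x3 uint8, blue, green, red), "fx", "fy", "cx", "cy" (pixels), "world_to_cam" (4x4, takes a point from world to camera coordinates). Camera axes: x right, y up, looking along -z (the intrinsics and any distortion apply to the point x, -y, -z); pixel columns grow to the right and rows downward; lengths in mm; the calibration is good to about 2 mm. A picture is of the moment at which its call begins. There is no depth.
- manip.hand_in(): hands the job in; it is judged then, once.
The state is a dict: "clock": time; "qpos": joint angles; "joint_velocities": joint speeds; "joint_torque": joint torques, N m; "position": TCP position; "tcp_rot": TCP orientation; "contact_force": force on the tool from outside, world axes, zero at the start; "wrist_torque": the same for the moment, N m; "opening": finger opening in mm; "grasp_force": force on a finger pad.
Only numpy, scipy, OpenCV 4.12 (cv2) and the standard library are available. Lean on these libraries where they do the work, as an engineer would, in place of code of your own. Each camera call takes 0.05 s, during which the arm holds its last target. There are 200 camera calls.

### The job

Make the concho die ready for the press: first put the round blank into the round cavity of the die, so that it lies flat on the bottom, and let go of it. Then take the gauge rod by its handle, push it tip first into the die's slanting guide tube until the collar stops on the mouth of the tube, draw it right out again, and hold it level with its tip over the middle of the white tile, about 12 cm above the bench, so that the tip can be read. Finish while still holding the rod there in the gripper, steady and touching nothing else, and leave the square blank and the other things on the bench where they are.

Things in the scene. Friction and masses are not known exactly. Their poses are not given: they have to be found in the camera images.
- blank_center (a point): the round blank: a brass disc 48 mm across, 6 mm thick, flat on the bench, with an upright round stud 12 mm across standing 26 mm up from its middle (32 mm high in all), by which it is best gripped. This point is on its axis, 16 mm above its underside; z up along the stud. 0.08 to 0.15 kg
- square_center (a point): the square blank, to be left alone: a brass plate 48 x 48 x 6 mm with the same stud 12 mm across and 26 mm high. This point is on its axis, 16 mm above its underside
- die: fixed steel die block, 120 mm (its x) by 240 mm (its y), 50 mm high; origin: centre of its underside; z up. Its flat top has two cavities 6 mm deep: a round one 51 mm across at x, y = (0, -85) mm and a square one 51 x 51 mm at (0, -15) mm. The slanting guide tube stands on a bracket on the top at its +y end (y = 85 mm)
- round_cavity (a point): centre of the floor of the round cavity, 44 mm above the bench, 6 mm below the block's top. The cavity is 51 mm across
- guide_tube: steel guide tube on the die: 32 mm outside, 15 mm bore, bore 99 mm deep and closed below. Origin: centre of its mouth, in the plane of the rim, 105 mm above the bench. Its z axis is the bore's axis and points out of the mouth: 20 degrees above level, towards the die's +x (away from the robot)
- tube_mouth (a point): the centre of the guide tube's mouth (same point as the guide tube's origin)
- gauge_grip (a point): middle of the gauge rod's handle, on the rod's axis: the place to grip. Its x axis runs along the rod from tip to handle: the tip is 138 mm from here towards -x, the collar's stop face 53 mm. The handle is a square bar 18 x 18 mm, 90 mm long. The rod starts level on a fixed wooden rest, its axis 55 mm above the bench; lift it straight up
- gauge_collar (a point): the gauge rod's axis at the collar's stop face (the face towards the tip), which meets the rim of the guide tube when the rod is fully in
- gauge_tip (a point): the very tip of the gauge rod, on its axis
- gauge: the gauge rod as a whole, steel, 0.15 to 0.27 kg: square handle; round collar 28 mm across, 8 mm thick; round rod 10 mm thick, 85 mm long from the collar's stop face to the tip, its last 8 mm tapering to 5 mm. Origin: on the axis at the collar's stop face; x from tip towards handle. Centre of mass 20 mm from the handle's middle towards the tip
- rest: fixed wooden rest under the gauge rod: base 180 x 46 x 6 mm and two notched posts, 39 mm from the handle's middle under the handle's end (10 mm along the rod, 35 mm wide, 56 mm high) and 98 mm from it under the rod (28 mm wide, 60 mm high). Origin: on the bench below the collar's stop face of the resting rod, axes as the rod's
- tile: the white ceramic reading tile, 110 x 110 x 8 mm, fixed flat on the bench; origin: centre of its underside
- blank: the round blank as a whole; origin: centre of its underside
- hammer: a hammer with a wooden handle, 260 mm long, lying at the far side of the bench; origin: middle of its underside; to be left alone
- dye: an upright amber bottle, 52 mm across, 120 mm high; origin: centre of its underside; to be left alone
- mug: a white mug, 76 mm across, 90 mm high; origin: centre of its underside; to be left alone
- tin: a flat round aluminium tin, 64 mm across, 40 mm high; origin: centre of its underside; to be left alone
- screwdriver: a small screwdriver, 160 mm long, 26 mm thick, lying on the bench; origin: middle of its underside; to be left alone
- washer: a thick dark washer, 36 mm across, 8 mm high, flat on the bench; origin: centre of its underside; to be left alone
There are look-alikes about, which are no part of the job. Several things have the shape of the rest; the one meant has the colours described above.

How it is judged:
By the outcome, as a careful person would: the job done as asked, in the order asked, and still so for the second after the job is handed in, while the arm keeps its last pose, push and grip.
It also fails if it takes over 70 s, if anything falls off the work surface, if the arm or the gripper's body presses on something with over 40 N, if the wrist force passes 120 N, or if a joint passes its speed limit or range.

## Working session

There is one attempt and no reset: what is moved stays moved. The work goes in short steps, Python scripts to look and compute and a tool call to move; the robot and the scene stay as the last step left them, time stands still between calls to the robot, and variables do not carry over. Pictures are saved under pics/ and viewed, at most 10 in all, crops included, and the job is handed in when it is done.

Besides the shell and the picture viewer there is one more tool, called after "Call:" in YAML: its name, and indented under it one key for each argument. send_rows: Moves the arm, as the interface text tells. Its arguments: {"type":"object","properties":{"steps":{"type":"array"},"grip_force":{"type":"number"}},"required":["steps"]}

```bash
ls; mkdir -p pics; cat > h.py <<'E'
import numpy as np, cv2, json
from workcell import readout, optics, manip
def cam(n, save=None):
    c=optics.camera(n); np.savez(f'{n}.npz',**{k:np.array(v) for k,v in c.items()})
    if save: cv2.imwrite(f'pics/{save}.png',c['color'])
    return c
def load(n):
    z=np.load(f'{n}.npz',allow_pickle=True); return {k:(z[k] if z[k].ndim else z[k].item()) for k in z.files}
def ray(c,u,v):
    W=np.array(c['world_to_cam']); R=W[:3,:3]; t=W[:3,3]
    d=np.array([(u-c['cx'])/c['fx'],-(v-c['cy'])/c['fy'],-1.]); 
    return -R.T@t, R.T@d
def onz(c,u,v,z):
    o,d=ray(c,u,v); return o+d*(z-o[2])/d[2]
def proj(c,p):
    q=np.array(c['world_to_cam'])@np.append(p,1.); return np.array([c['cx']+c['fx']*q[0]/-q[2], c['cy']+c['fy']*q[1]/q[2]])
E
python3 - <<'E'
from h import *
for n in ['top','side','wrist']:
    c=cam(n,n+'0'); print(n,[ (k,np.round(v,2).tolist()) for k,v in c.items() if k!='color'])
s=readout.observe(); print(s)
a=cv2.imread('pics/top0.png');
E
```

```text
pics
top [('fx', 425.79), ('fy', 425.79), ('cx', 317.27), ('cy', 198.09), ('world_to_cam', [[0.03, -1.0, 0.03, -79.07], [0.99, 0.03, 0.11, -531.17], [-0.11, 0.02, 0.99, -1280.89], [0.0, 0.0, 0.0, 1.0]])]
side [('fx', 410.19), ('fy', 410.19), ('cx', 321.5), ('cy', 205.28), ('world_to_cam', [[-0.99, -0.11, -0.01, 499.9], [0.06, -0.59, 0.8, -127.19], [-0.09, 0.8, 0.59, -1485.04], [0.0, 0.0, 0.0, 1.0]])]
wrist [('fx', 352.64), ('fy', 352.64), ('cx', 319.77), ('cy', 200.52), ('world_to_cam', [[0.36, -0.93, -0.0, -648.02], [0.9, 0.34, -0.26, 33.88], [0.25, 0.09, 0.97, -377.74], [0.0, 0.0, 0.0, 1.0]])]
{'clock': 0.15, 'qpos': array([ 1.11022234,  0.38365684,  0.04386573,  1.59922139, -0.01788477,
        1.16122423, -0.0499486 ]), 'joint_velocities': array([ 0.00133069, -0.00258595,  0.00067566, -0.0044868 , -0.00083159,
       -0.0009403 , -0.0026224 ]), 'joint_torque': array([ 1.49865711e-03, -4.34052658e+01,  1.02636382e+00, -2.49981004e+01,
        1.07022715e-02,  7.20827215e-03,  7.52437643e-06]), 'position': array([ 230.38318587, -606.99870525,  230.16616322]), 'tcp_rot': array([-1.02748208e-03,  9.83592659e-01,  1.80400557e-01, -2.54740137e-04]), 'contact_force': array([ 0.53367855, -0.26015033,  0.48976078]), 'wrist_torque': array([ 0.00578972, -0.00894571, -0.00312306]), 'grasp_force': 0.0, 'opening': 85.68342479064651}
```

View pics/top0.png

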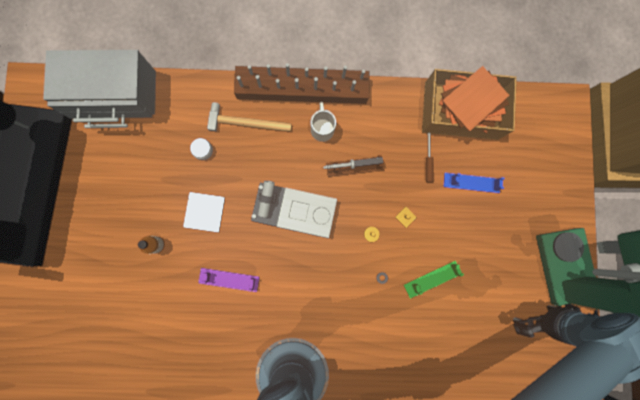

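View pics/side0.png

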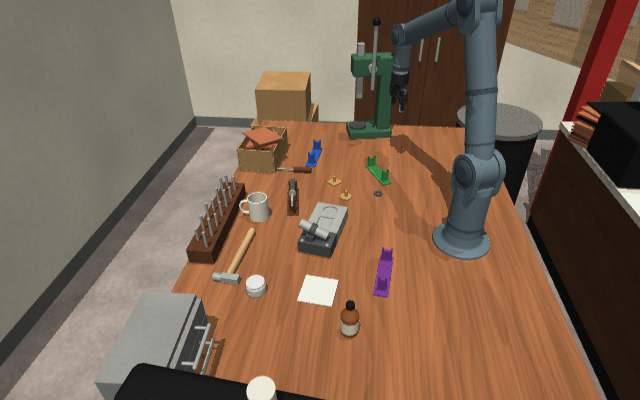

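The top view shows the round blank at (372,234), the square blank at (406,217), the die at (295,210) with its tube at (265,200), the tile at (204,212), and the gauge rod on its brown rest at (355,165).

Things that could be mistaken for what I want:
- **Blank:** the square blank (406,217), washer (382,278) and tin (200,148).
- **Rest:** the blue (473,183), green (434,280) and purple (229,280) ones. The brown one carrying the rod is the one meant.

I'll check this in one close crop.

```bash
python3 - <<'E'
from h import *
a=cv2.imread('pics/top0.png')[145:255,240:425]; cv2.imwrite('pics/crop1.png',cv2.resize(a,None,fx=4.3,fy=4.3,interpolation=cv2.INTER_CUBIC))
c=load('top')
for n,u,v,z in [('blank',372,234,16),('sq',406,217,16),('rcav',321,215,44),('tile',204,212,8),('g1',327,168,55),('g2',382,161,55)]: print(n,onz(c,u,v,z).round())
hsv=cv2.cvtColor(c['color'],cv2.COLOR_BGR2HSV)
E
```

```text
blank [ 429. -236.   16.]
sq [ 485. -342.   16.]
rcav [481. -75.  44.]
tile [481. 287.   8.]
g1 [624. -89.  55.]
g2 [ 651. -257.   55.]
```

View pics/crop1.png

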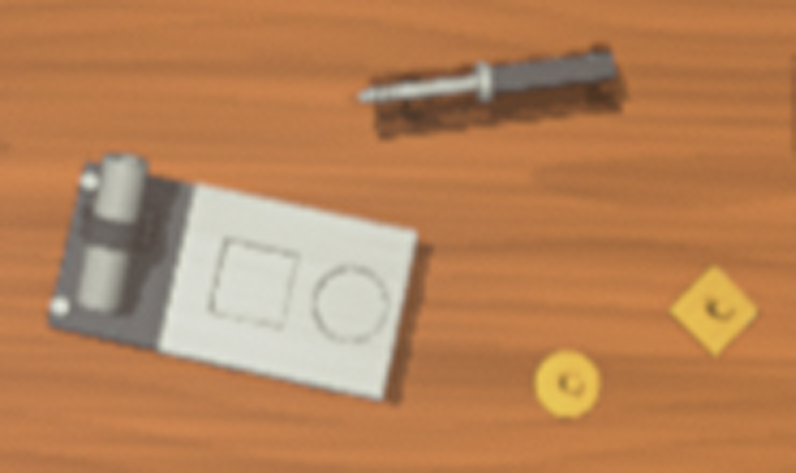

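The crop shows the round blank at (567,383), the square blank at (714,310), the round cavity at (350,303), and the tube mouth at its far end, (123,160). The gauge tip is at (358,97) and the handle end at (614,66). So the blank is at about (429,-236). I'm moving above it now.

```bash
cat >> h.py <<'E'
from scipy.spatial.transform import Rotation as Rn
def pose():
    s=readout.observe(); w,x,y,z=s['tcp_rot']; return np.array(s['position']),Rn.from_quat([x,y,z,w]),s
def plan(target,Rt=None):
    "total shift (cm) and turn (rad) in the present tool axes"
    p,R,s=pose(); Rt=Rt or R
    print('shift cm',(R.inv().apply(np.array(target)-p)/10).round(2),'turn',(R.inv()*Rt).as_rotvec().round(3),'| shift in target axes',(Rt.inv().apply(np.array(target)-p)/10).round(2))
def down(az): # tool down, tool y at azimuth az (deg)
    a=np.radians(az); y=np.array([np.cos(a),np.sin(a),0]); z=np.array([0,0,-1.]); return Rn.from_matrix(np.stack([np.cross(y,z),y,z],1))
E
python3 - <<'E'
from h import *
c=load('wrist'); p,R,s=pose(); o,d=ray(c,c['cx'],c['cy']); print(R.inv().apply(o-p), R.inv().apply(d)); print(R.as_matrix().round(3))
plan([429,-236,200])
t=load('top')
cr=lambda x,y:(240+(x+.5)/4.3-.5,145+(y+.5)/4.3-.5)
q={k:onz(t,*cr(*v),z)[:2] for k,v,z in [('a',(197,185),50),('b',(417,232),50),('c',(384,398),50),('d',(160,350),50),('m',(123,160),105),('t',(358,97),55),('h',(614,66),60)]}
print(q); 
for A,B in ['ab','dc','da','cb','th']: print(A,B,np.degrees(np.arctan2(*(q[B]-q[A])[::-1])))
E
```

```text
[  66.87823565   -0.65470123 -141.63341609] [-2.61563254e-01 -1.21311898e-04  9.65186329e-01]
[[ 0.935  0.355 -0.001]
 [ 0.355 -0.935  0.002]
 [-0.    -0.002 -1.   ]]
shift cm [ 31.74 -27.63   3.07] turn [0. 0. 0.] | shift in target axes [ 31.74 -27.63   3.07]
{'a': array([560.00475697,  35.14607449]), 'b': array([ 531.55539442, -121.22606947]), 'c': array([ 414.07251118, -100.90951247]), 'd': array([442.86758603,  56.6203323 ]), 'm': array([567.97143427,  82.81399411]), 't': array([625.95938588, -76.70527788]), 'h': array([ 653.50157723, -257.80865235])}
a b -100.31125318177145
d c -100.35880498538867
d a -10.388436548876165
c b -9.811241792893586
t h -81.35272036457259
```

Call:
send_rows:
  steps:
    - [0,[2.9,-2.5,0.2],[0,0,0]]
    - [0,[2.9,-2.5,0.2],[0,0,0]]
    - [0,[2.9,-2.5,0.2],[0,0,0]]
    - [0,[2.9,-2.5,0.2],[0,0,0]]
    - [0,[2.9,-2.5,0.2],[0,0,0]]
    - [0,[2.9,-2.5,0.2],[0,0,0]]
    - [0,[2.9,-2.5,0.2],[0,0,0]]
    - [0,[2.9,-2.5,0.2],[0,0,0]]

```text
clock: 0.95
position: [376.9, -336.7, 215.0]
tcp_rot: [-0.0, 0.984, 0.18, -0.0]
contact_force: [0.4, -0.1, 0.4]
opening: 85.3
grasp_force: 0.0
```

```bash
python3 -c "
from h import *
plan([429,-236,130])"
```

```text
shift cm [ 8.44 -7.57  8.5 ] turn [0. 0. 0.] | shift in target axes [ 8.44 -7.57  8.5 ]
```

Call:
send_rows:
  steps:
    - [0,[2.1,-1.9,2.1],[0,0,0]]
    - [0,[2.1,-1.9,2.1],[0,0,0]]
    - [0,[2.1,-1.9,2.1],[0,0,0]]
    - [0,[2.1,-1.9,2.1],[0,0,0]]
    - [0,[0,0,0],[0,0,0]]
    - [0,[0,0,0],[0,0,0]]
    - [0,[0,0,0],[0,0,0]]
    - [0,[0,0,0],[0,0,0]]

```text
clock: 1.75
position: [428.2, -239.3, 132.2]
tcp_rot: [0.001, 0.984, 0.179, 0.001]
contact_force: [-0.2, 0.4, -0.5]
opening: 85.3
grasp_force: 0.0
```

```bash
cat >> h.py <<'E'
def brass(c):
    h=cv2.cvtColor(c['color'],cv2.COLOR_BGR2HSV); m=cv2.inRange(h,(18,90,60),(34,255,255))
    return m
E
python3 - <<'E'
from h import *
c=cam('wrist','w1'); m=brass(c); cs,_=cv2.findContours(m,0,1)
for k in cs:
    if cv2.contourArea(k)>300: print(cv2.contourArea(k),cv2.boundingRect(k),cv2.fitEllipse(k), onz(c,*cv2.fitEllipse(k)[0],6))
print(pose()[0])
E
```

```text
2727.0 (284, 156, 60, 60) ((313.3587646484375, 185.5503692626953), (58.37981414794922, 59.51091384887695), 103.631103515625) [ 432.2806967  -232.06625107    6.        ]
3726.0 (429, 125, 79, 80) ((468.0088806152344, 164.75160217285156), (67.99697875976562, 76.00713348388672), 51.379432678222656) [ 489.44536031 -337.31088055    6.        ]
[ 428.15765961 -239.19217233  132.11140408]
```

View pics/w1.png

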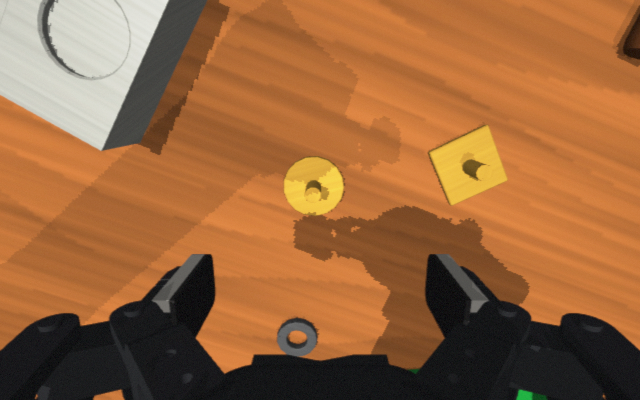

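The wrist view shows the round blank at (313,186), the square one at (468,165) and the washer at (297,337), with open space around the round blank. The finer fix for the blank is (432.3,-232.1).

```bash
python3 -c "
from h import *
plan([432.3,-232.1,12])"
```

```text
shift cm [ 0.63 -0.54 12.01] turn [0. 0. 0.] | shift in target axes [ 0.63 -0.54 12.01]
```

Call:
send_rows:
  steps:
    - [0.3,[0.3,-0.27,2.5],[0,0,0]]
    - [0.3,[0.33,-0.27,2.5],[0,0,0]]
    - [0.3,[0,0,2.0],[0,0,0]]
    - [0.3,[0,0,2.0],[0,0,0]]
    - [0.3,[0,0,1.5],[0,0,0]]
    - [0.3,[0,0,1.0],[0,0,0]]
    - [0.3,[0,0,0.4],[0,0,0]]
    - [0.3,[0,0,0],[0,0,0]]
  grip_force: 30

```text
clock: 2.6
position: [432.1, -230.6, 12.3]
tcp_rot: [0.0, 0.984, 0.18, -0.0]
contact_force: [-0.2, 0.4, 0.3]
opening: 59.6
grasp_force: 0.0
```

```bash
python3 - <<'E'
from h import *
plan([432.3,-232.1,12]); c=cam('wrist'); cv2.imwrite('pics/w2.png',c['color'][150:400])
E
```

```text
shift cm [-0.03  0.15  0.03] turn [0. 0. 0.] | shift in target axes [-0.03  0.15  0.03]
```

View pics/w2.png

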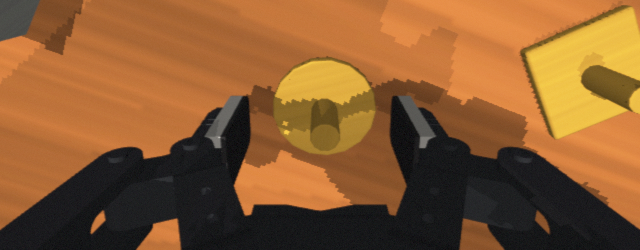

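The stud's top at (325,287) stands between the pads, so I'm closing on it and lifting.

Call:
send_rows:
  steps:
    - [1,[0,0,0],[0,0,0]]
    - [1,[0,0,0],[0,0,0]]
    - [1,[0,0,0],[0,0,0]]
    - [1,[0,0,0],[0,0,0]]
    - [1,[0,0,0],[0,0,0]]
    - [1,[0,0,0],[0,0,0]]
    - [1,[0,0,0],[0,0,0]]
    - [1,[0,0,0],[0,0,0]]
  grip_force: 40

```text
clock: 3.45
position: [432.7, -230.5, 12.9]
tcp_rot: [0.0, 0.984, 0.18, 0.0]
contact_force: [-0.5, 0.3, 6.7]
opening: 10.3
grasp_force: 39.3
```

Call:
send_rows:
  steps:
    - [1,[0,0,-0.5],[0,0,0]]
    - [1,[0,0,-1.5],[0,0,0]]
    - [1,[0,0,-2],[0,0,0]]
    - [1,[0,0,-2.5],[0,0,0]]
    - [1,[0,0,-2.5],[0,0,0]]
    - [1,[0,0,-2],[0,0,0]]
    - [1,[0,0,0],[0,0,0]]
    - [1,[0,0,0],[0,0,0]]

```text
clock: 4.25
position: [431.7, -230.0, 121.8]
tcp_rot: [-0.0, 0.984, 0.18, -0.0]
contact_force: [-0.2, 0.6, -1.7]
opening: 10.1
grasp_force: 39.0
```

```bash
python3 - <<'E'
from h import *
c=cam('wrist','w3'); p,R,s=pose(); print(p,s['opening'],s['grasp_force'])
m=brass(c); cs,_=cv2.findContours(m,0,1)
for k in cs:
    if cv2.contourArea(k)>300: print(cv2.contourArea(k),cv2.boundingRect(k),cv2.fitEllipse(k), R.inv().apply(onz(c,*cv2.fitEllipse(k)[0],p[2]-12+6)-p))
# cavity from w1, at 130
plan([478.6,-67,160])
E
```

```text
[ 431.01266287 -229.72573328  121.06446042] 9.977274818587128 38.99715185165405
4262.0 (270, 208, 101, 97) ((319.4604187011719, 252.39218139648438), (89.6252670288086, 90.90304565429688), 66.89301300048828) [ 2.69278335 -0.10513152  5.99598734]
3969.0 (442, 135, 82, 83) ((483.03656005859375, 176.0374755859375), (69.64144897460938, 79.09236145019531), 52.78004455566406) [38.07532453 69.95621448  5.82572222]
shift cm [ 10.22 -13.53  -3.89] turn [0. 0. 0.] | shift in target axes [ 10.22 -13.53  -3.89]
```

View pics/w3.png

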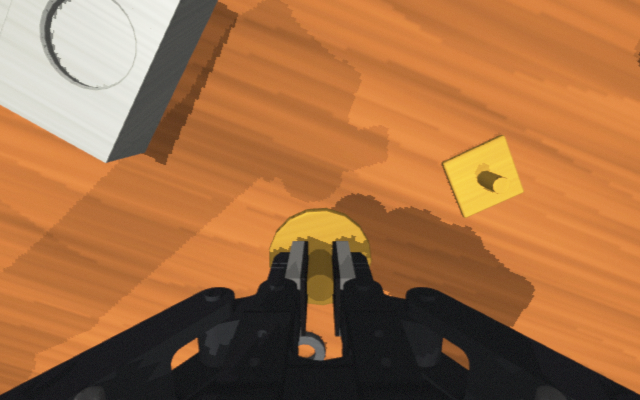

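The disc is held at centre (320,256), and the cavity shows at the top left, (88,38). I'll move to a spot with the cavity about 80 mm ahead of the tool, so both show together.

```bash
python3 - <<'E'
from h import *
c=load('wrist'); p,R,s=pose(); print(R.inv().apply(onz(c,320.5,256.5,p[2]-6.6)-p)); print(onz(c,88,38,50))
plan([406,-103,135])
E
```

```text
[0.40203598 0.37306066 6.59877705]
[481.65770354 -72.03615413  50.        ]
shift cm [  2.16 -12.74  -1.38] turn [0. 0. 0.] | shift in target axes [  2.16 -12.74  -1.38]
```

Call:
send_rows:
  steps:
    - [1,[0.4,-2,-0.3],[0,0,0]]
    - [1,[0.4,-2.7,-0.3],[0,0,0]]
    - [1,[0.4,-2.7,-0.3],[0,0,0]]
    - [1,[0.4,-2.5,-0.3],[0,0,0]]
    - [1,[0.4,-2,-0.2],[0,0,0]]
    - [1,[0.2,-0.8,0],[0,0,0]]
    - [1,[0,0,0],[0,0,0]]
    - [1,[0,0,0],[0,0,0]]

```text
clock: 5.1
position: [407.3, -104.4, 135.6]
tcp_rot: [-0.0, 0.984, 0.18, -0.001]
contact_force: [-0.6, -0.7, -2.1]
opening: 10.2
grasp_force: 39.0
```

```bash
python3 - <<'E'
from h import *
c=cam('wrist','w4'); p,R,s=pose(); print(p)
for n,v in [('cav',[481.6,-72,50])]: print(proj(c,v))
g=cv2.cvtColor(c['color'],cv2.COLOR_BGR2GRAY); u,v=proj(c,[481.6,-72,50]).astype(int)
h=cv2.HoughCircles(cv2.GaussianBlur(g[:200],(3,3),0),cv2.HOUGH_GRADIENT,1,20,param1=60,param2=15,minRadius=34,maxRadius=50); print(h[0][:5])
for u,v,r in h[0][:3]: print(onz(c,u,v,50), r)
m=brass(c); print(cv2.boundingRect(m[180:320,200:420]))
E
```

```text
[ 407.47834831 -104.76304466  135.79528948]
[314.27356756  80.86731545]
[[311.5  80.5  41.6]]
[481.1969339 -70.3396192  50.       ] 41.6
(69, 28, 103, 97)
```

View pics/w4.png

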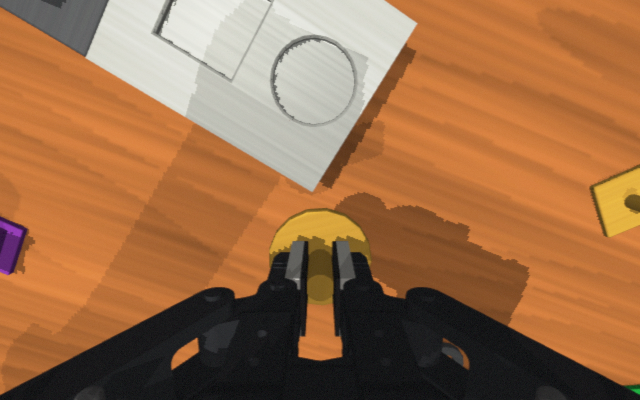

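```bash
python3 - <<'E'
from h import *
c=load('wrist'); p,R,s=pose()
g=cv2.GaussianBlur(cv2.cvtColor(c['color'],cv2.COLOR_BGR2GRAY),(3,3),0).astype(float)
C=np.array([481.4,-71.5])
from scipy.ndimage import map_coordinates
for it in range(3):
    P=[]
    for a in np.arange(0,2*np.pi,.05):
        rs=np.arange(22.5,28.6,.1); px=np.array([proj(c,[C[0]+r*np.cos(a),C[1]+r*np.sin(a),50]) for r in rs])
        f=map_coordinates(g,[px[:,1],px[:,0]],order=1); d=np.gradient(f)  # outermost strong dark->bright
        i=np.where(d>0.5*d.max())[0][-1]; P.append([C[0]+rs[i]*np.cos(a),C[1]+rs[i]*np.sin(a)])
    P=np.array(P); A=np.c_[2*P,np.ones(len(P))]; x=np.linalg.lstsq(A,(P**2).sum(1),rcond=None)[0]
    res=np.hypot(*(P-x[:2]).T)-np.sqrt(x[2]+x[0]**2+x[1]**2); k=abs(res)<1; x=np.linalg.lstsq(A[k],(P[k]**2).sum(1),rcond=None)[0]; C=x[:2]
    print(C,np.sqrt(x[2]+C@C),k.sum())
off=R.apply([.4,.4,0]); print(off); T=np.r_[C-off[:2],75]; plan(T); print(T)
E
```

```text
[480.89053855 -71.76615692] 27.356410759242923 126
[480.88879628 -71.76409702] 27.371893921681377 126
[480.88841869 -71.76464278] 27.37189016982483 126
[ 5.15580136e-01 -2.32759518e-01 -3.61405190e-04]
shift cm [ 8.   -0.53  6.07] turn [0. 0. 0.] | shift in target axes [ 8.   -0.53  6.07]
[480.37283855 -71.53188326  75.        ]
```

Call:
send_rows:
  steps:
    - [1,[2,-0.1,1],[0,0,0]]
    - [1,[2,-0.2,1],[0,0,0]]
    - [1,[2,-0.2,1],[0,0,0]]
    - [1,[1.5,0,1],[0,0,0]]
    - [1,[0.5,0,1],[0,0,0]]
    - [1,[0,0,0.7],[0,0,0]]
    - [1,[0,0,0],[0,0,0]]
    - [1,[0,0,0],[0,0,0]]

```text
clock: 5.95
position: [479.5, -71.4, 79.0]
tcp_rot: [0.0, 0.984, 0.18, -0.001]
contact_force: [-0.3, 0.2, -0.5]
opening: 10.3
grasp_force: 39.0
```

```bash
python3 - <<'E'
from h import *
plan([480.4,-71.5,66])
E
```

```text
shift cm [0.08 0.04 1.3 ] turn [0. 0. 0.] | shift in target axes [0.08 0.04 1.3 ]
```

Call:
send_rows:
  steps:
    - [1,[0.04,0.02,0.4],[0,0,0]]
    - [1,[0.04,0.02,0.4],[0,0,0]]
    - [1,[0,0,0.3],[0,0,0]]
    - [1,[0,0,0.2],[0,0,0]]
    - [1,[0,0,0.1],[0,0,0]]
    - [1,[0,0,0.1],[0,0,0]]
    - [1,[0,0,0.1],[0,0,0]]
    - [1,[0,0,0],[0,0,0]]

```text
clock: 6.75
position: [481.5, -70.7, 63.2]
tcp_rot: [-0.0, 0.984, 0.18, -0.0]
contact_force: [0.6, -0.4, -1.2]
opening: 10.2
grasp_force: 39.0
```

```bash
python3 - <<'E'
from h import *
plan([480.4,-71.5,57]); c=cam('wrist'); cv2.imwrite('pics/w5.png',cv2.resize(c['color'][170:350,200:440],None,fx=3,fy=3))
E
```

```text
shift cm [-0.13  0.04  0.62] turn [0. 0. 0.] | shift in target axes [-0.13  0.04  0.62]
```

View pics/w5.png

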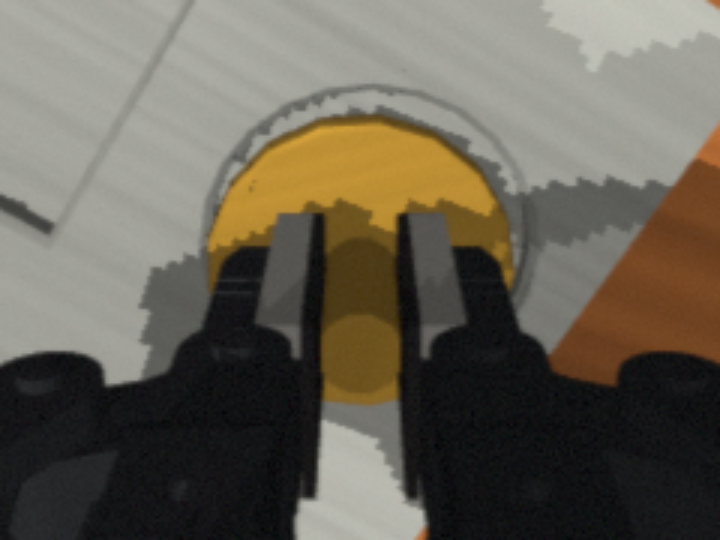

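The disc hovers over the cavity. The disc's top is at (362,117) and the rim line's top at (370,83). I'll fit both arcs to get the leftover offset.

```bash
cat > fit.py <<'E'
from h import *
from scipy.ndimage import map_coordinates
def circ(P,r):
    from scipy.optimize import least_squares
    f=lambda x:np.hypot(*(P-x).T)-r
    return least_squares(f,P.mean(0),loss='soft_l1',f_scale=.3)
def run(c):
    p,R,s=pose(); g=cv2.cvtColor(c['color'],cv2.COLOR_BGR2GRAY).astype(float); m=cv2.GaussianBlur(brass(c),(3,3),0).astype(float)
    out={}
    for name,img,z,r0,lo,hi,rr in [('disc',m,p[2]-6.6,p[:2],20,28,24),('rim',-g,50,p[:2]+0,25.6,33,None)]:
        P=[]
        for a in np.arange(-75,76,2.5):
            d=R.apply([np.cos(np.radians(a)),np.sin(np.radians(a)),0]); rs=np.arange(lo,hi,.1)
            px=np.array([proj(c,np.r_[r0+d[:2]*r,z]) for r in rs]); f=map_coordinates(img,[px[:,1],px[:,0]],order=1)
            if name=='disc':
                if f[:10].mean()<200: continue
                i=np.where(f>127)[0][-1]
            else:
                if abs(a)>60: continue
                i=np.argmax(f-np.convolve(f,np.ones(25)/25,'same')) if 1 else 0
                if i<3 or i>len(rs)-4: continue
            P.append(r0+d[:2]*rs[i])
        P=np.array(P)
        if rr: x=circ(P,rr); C=x.x; print(name,C,len(P),'rms',np.sqrt((x.fun**2).mean()))
        else:
            L=R.inv().apply(np.c_[P-p[:2],np.zeros(len(P))])[:,:2]; print((L[::3]).round(1).tolist())
            for q in (26,27,27.4): x=circ(P,q); print(name,q,x.x,len(P),np.sqrt((x.fun**2).mean()))
            C=circ(P,27).x
        out[name]=C
    e=np.r_[out['rim']-out['disc'],0]; print('tool shift mm to centre',R.inv().apply(e))
E
python3 -c "
from fit import *
run(load('wrist'))"
```

```text
disc [480.34619581 -70.5979995 ] 61 rms 0.3812999779617301
[[14.7, -25.5], [18.3, -23.9], [19.8, -19.8], [22.1, -16.9], [25.0, -14.5], [26.4, -10.9], [30.2, -8.1], [28.4, -3.7], [31.7, -0.0], [29.2, 3.9], [27.3, 7.3], [27.4, 11.4], [25.1, 14.5], [22.7, 17.4], [19.0, 19.0], [16.3, 21.3], [13.4, 23.2]]
rim 26 [484.27810751 -68.03968747] 49 1.0092068666123755
rim 27 [483.04218158 -68.30738983] 49 1.042460028243574
rim 27.4 [526.96626705 -52.56270447] 49 7.802120646850998
tool shift mm to centre [ 3.33356561e+00 -1.18430241e+00 -9.48857828e-05]
```

Call:
send_rows:
  steps:
    - [1,[0.05,0.12,0],[0,0,0]]
    - [1,[0,0,0.1],[0,0,0]]
    - [1,[0,0,0.1],[0,0,0]]
    - [1,[0,0,0.1],[0,0,0]]
    - [1,[0,0,0.1],[0,0,0]]
    - [1,[0,0,0.1],[0,0,0]]
    - [1,[0,0,0.1],[0,0,0]]
    - [1,[0,0,0],[0,0,0]]

```text
clock: 7.6
position: [482.2, -71.6, 57.1]
tcp_rot: [-0.0, 0.984, 0.18, -0.0]
contact_force: [-0.4, -0.4, 0.3]
opening: 9.8
grasp_force: 39.0
```

```bash
python3 - <<'E'
from h import *
p,R,s=pose(); print(p,s['contact_force'],s['wrist_torque']); c=cam('wrist'); cv2.imwrite('pics/w6.png',cv2.resize(c['color'][170:350,200:440],None,fx=3,fy=3))
E
```

```text
[482.24908705 -71.62517769  57.08984006] [-0.36173849 -0.41880323  0.33675439] [ 0.02441546 -0.05741821  0.02092418]
```

View pics/w6.png

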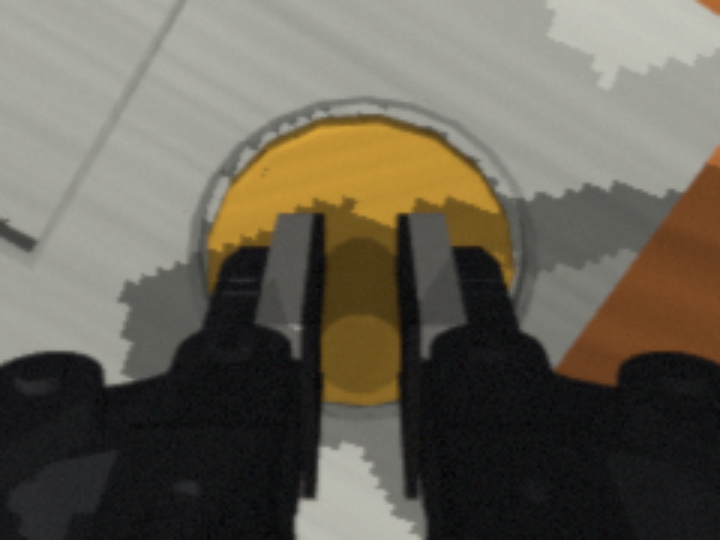

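The disc (left 207, right 515) is now centred inside the rim line (195 to 532) and about flush with it. I'll lower a little more to feel the floor.

Call:
send_rows:
  steps:
    - [1,[0.05,0,0.1],[0,0,0]]
    - [1,[0,0,0.1],[0,0,0]]
    - [1,[0,0,0],[0,0,0]]
    - [1,[0,0,0],[0,0,0]]
    - [1,[0,0,0],[0,0,0]]
    - [1,[0,0,0],[0,0,0]]
    - [1,[0,0,0],[0,0,0]]
    - [1,[0,0,0],[0,0,0]]

```text
clock: 8.45
position: [482.6, -71.6, 56.9]
tcp_rot: [0.0, 0.984, 0.18, -0.001]
contact_force: [-4.8, -0.6, 12.4]
opening: 10.2
grasp_force: 40.2
```

It touched the floor at z = 56.9, which matches 44 + 12.9. Letting go and rising.

Call:
send_rows:
  steps:
    - [1,[-0.05,0,-0.15],[0,0,0]]
    - [0.4,[0,0,0],[0,0,0]]
    - [0.4,[0,0,0],[0,0,0]]
    - [0.4,[0,0,0],[0,0,0]]
    - [0.4,[0,0,0],[0,0,0]]
    - [0.4,[0,0,0],[0,0,0]]
    - [0.4,[0,0,-0.5],[0,0,0]]
    - [0.4,[0,0,-1],[0,0,0]]

```text
clock: 9.25
position: [481.6, -71.5, 71.6]
tcp_rot: [-0.0, 0.984, 0.18, -0.001]
contact_force: [-0.7, -0.6, -0.9]
opening: 51.3
grasp_force: 0.0
```

Call:
send_rows:
  steps:
    - [0.4,[0,0,-2],[0,0,0]]
    - [0.2,[0,0,-2],[0,0,0]]
    - [0,[0,0,-3],[0,0,0]]
    - [0,[0,0,-3],[0,0,0]]
    - [0,[0,0,-2],[0,0,0]]
    - [0,[0,0,-1],[0,0,0]]
    - [0,[0,0,0],[0,0,0]]
    - [0,[0,0,0],[0,0,0]]

```text
clock: 10.05
position: [481.8, -71.6, 201.2]
tcp_rot: [-0.0, 0.984, 0.18, -0.001]
contact_force: [0.2, -1.0, -0.7]
opening: 85.2
grasp_force: 0.0
```

```bash
python3 - <<'E'
from h import *
c=cam('wrist'); p,R,s=pose(); print(p)
w=c['color']; t=cam('top')['color'][145:255,240:425]; sd=cam('side')['color'][195:265,285:365]
a=cv2.resize(w,(400,250)); b=cv2.resize(t,(400,238)); d=cv2.resize(sd,(400,350))
o=np.zeros((500,800,3),np.uint8); o[:250,:400]=a; o[250:488,:400]=b; o[:350,400:]=d
cv2.imwrite('pics/m7.png',o)
plan([637,-167,150],down(9.))
E
```

```text
[481.36080684 -71.56382499 200.57899933]
shift cm [11.18 14.46  4.97] turn [-3.000e-03  1.000e-03 -1.365e+00] | shift in target axes [-11.87  13.89   5.03]
```

View pics/m7.png

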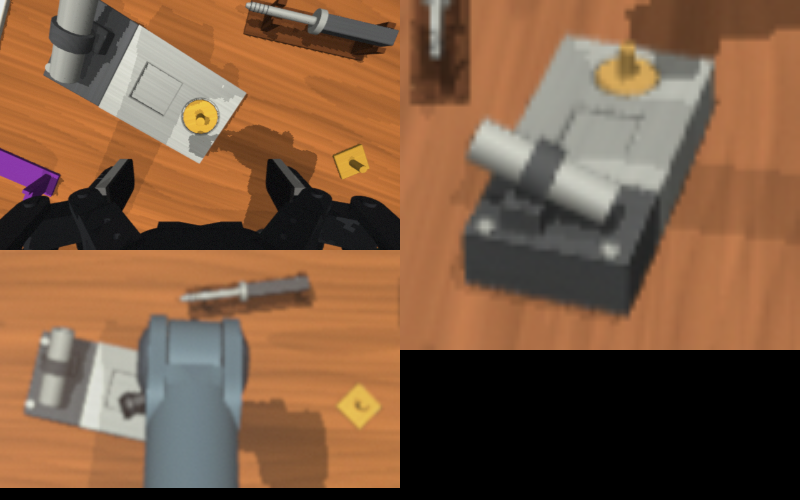

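The disc lies flat in the cavity, flush in both the side view (627,75) and the wrist view. From the top-view pixels, the handle middle is at about (647,-213) with rod yaw -81.4°. Next I go above it, turning the tool on the way.

```bash
cat >> h.py <<'E'
def rows(target,Rt,n):
    p,R,s=pose(); rv=(R.inv()*Rt).as_rotvec()/n; d=(np.array(target)-p)/n; 
    for i in range(n):
        print((R.inv().apply(d)/10).round(2).tolist(),rv.round(3).tolist()); R=R*Rn.from_rotvec(rv)
E
python3 - <<'E'
from h import *
rows([646.7,-213.2,170],down(8.6),10)
E
```

```text
[1.04, 1.91, 0.3] [-0.0, 0.0, -0.136]
[0.78, 2.04, 0.3] [-0.0, 0.0, -0.136]
[0.49, 2.12, 0.3] [-0.0, 0.0, -0.136]
[0.2, 2.17, 0.3] [-0.0, 0.0, -0.136]
[-0.09, 2.18, 0.3] [-0.0, 0.0, -0.136]
[-0.39, 2.14, 0.3] [-0.0, 0.0, -0.136]
[-0.67, 2.07, 0.3] [-0.0, 0.0, -0.136]
[-0.95, 1.96, 0.3] [-0.0, 0.0, -0.136]
[-1.21, 1.81, 0.3] [-0.0, 0.0, -0.136]
[-1.44, 1.63, 0.3] [-0.0, 0.0, -0.136]
```

Call:
send_rows:
  steps:
    - [0,[1.04,1.91,0.3],[0,0,-0.136]]
    - [0,[0.78,2.04,0.3],[0,0,-0.136]]
    - [0,[0.49,2.12,0.3],[0,0,-0.136]]
    - [0,[0.2,2.17,0.3],[0,0,-0.136]]
    - [0,[-0.1,2.18,0.3],[0,0,-0.136]]
    - [0,[-0.4,2.14,0.3],[0,0,-0.136]]
    - [0,[-0.67,2.07,0.3],[0,0,-0.136]]
    - [0,[-0.95,1.96,0.3],[0,0,-0.136]]

```text
clock: 11.0
position: [614.6, -185.4, 175.9]
tcp_rot: [-0.001, 0.746, 0.666, -0.001]
contact_force: [0.4, 0.1, 0.1]
opening: 85.4
grasp_force: 0.0
```

Call:
send_rows:
  steps:
    - [0,[-1.21,1.81,0.3],[0,0,-0.136]]
    - [0,[-1.44,1.63,0.3],[0,0,-0.136]]
    - [0,[0,0,0],[0,0,0]]
    - [0,[0,0,0],[0,0,0]]
    - [0,[0,0,0],[0,0,0]]
    - [0,[0,0,0],[0,0,0]]
    - [0,[0,0,0],[0,0,0]]
    - [0,[0,0,0],[0,0,0]]

```text
clock: 11.8
position: [647.7, -212.9, 172.2]
tcp_rot: [0.0, 0.651, 0.759, -0.0]
contact_force: [0.3, -0.5, -0.3]
opening: 85.3
grasp_force: 0.0
```

```bash
python3 - <<'E'
from h import *
c=cam('wrist'); p,R,s=pose(); print(p,R.as_matrix().round(3).tolist(),s['qpos'].round(2))
for x in (138-276,-138,-90,-53,-45,0,45):
    d=np.array([.150,-.989,0]); print(x,proj(c,np.array([646.7,-213.2,55])+d*x).round(),end=' ')
h=cv2.cvtColor(c['color'],cv2.COLOR_BGR2HSV); m=cv2.inRange(h,(0,0,50),(180,60,255)); m[:,:150]=0;m[:,500:]=0
cs,_=cv2.findContours(m,0,1); print()
for k in cs:
    if cv2.contourArea(k)>400: print(cv2.contourArea(k),cv2.boundingRect(k),cv2.minAreaRect(k))
for v in range(10,400,15):
    r=c['color'][v,200:440]; hh=h[v,200:440]; xs=np.where((hh[:,1]<60))[0]; print(v,(200+xs.min(),200+xs.max(),len(xs)) if len(xs) else None, c['color'][v,320].tolist())
E
```

```text
[ 647.75135284 -213.05622515  172.17242471] [[-0.152, 0.988, 0.0], [0.988, 0.152, -0.0], [-0.0, 0.0, -1.0]] [ 0.6   0.54 -0.47  1.55  0.26  1.12  0.23]
-138 [318.  -7.] -138 [318.  -7.] -90 [318.  70.] -53 [318. 125.] -45 [318. 136.] 0 [317. 196.] 45 [317. 251.] 
817.0 (436, 255, 53, 58) ((464.5208740234375, 278.4173278808594), (69.44384765625, 24.99616813659668), 59.18429183959961)
830.0 (152, 254, 53, 59) ((174.953857421875, 278.311279296875), (25.46045684814453, 70.00099182128906), 31.263729095458984)
4329.5 (437, 0, 63, 79) ((468.0, 39.0), (78.0, 62.0), 90.0)
4744.0 (303, 0, 38, 252) ((321.5, 125.5), (251.0, 37.0), 90.0)
2161.0 (150, 0, 62, 48) ((180.5, 23.5), (47.0, 61.0), 90.0)
10 (np.int64(200), np.int64(328), 23) [199, 209, 208]
25 (np.int64(200), np.int64(439), 22) [203, 214, 214]
40 (np.int64(200), np.int64(439), 19) [208, 217, 217]
55 (np.int64(315), np.int64(328), 14) [181, 191, 191]
70 (np.int64(315), np.int64(329), 15) [181, 192, 190]
85 (np.int64(315), np.int64(329), 15) [182, 191, 190]
100 (np.int64(315), np.int64(328), 14) [180, 190, 188]
115 (np.int64(315), np.int64
[... 229 characters left out ...]
 97, 94]
190 (np.int64(310), np.int64(333), 24) [91, 91, 90]
205 (np.int64(311), np.int64(333), 23) [111, 111, 110]
220 (np.int64(310), np.int64(334), 25) [105, 106, 103]
235 (np.int64(311), np.int64(333), 23) [108, 108, 106]
250 (np.int64(312), np.int64(332), 21) [71, 71, 69]
265 (np.int64(200), np.int64(439), 18) [38, 73, 123]
280 (np.int64(201), np.int64(438), 16) [54, 108, 184]
295 (np.int64(200), np.int64(438), 21) [56, 111, 185]
310 (np.int64(200), np.int64(439), 11) [61, 116, 191]
325 None [63, 124, 205]
340 None [64, 125, 210]
355 (np.int64(200), np.int64(439), 45) [58, 109, 180]
370 (np.int64(200), np.int64(439), 190) [31, 29, 29]
385 (np.int64(200), np.int64(439), 215) [24, 24, 21]
```

```bash
python3 - <<'E'
from h import *
c=load('wrist'); p,R,s=pose()
for v,z in ((60,60),(90,60),(160,64),(190,64),(230,64)):
    print(R.inv().apply(onz(c,321.8,v,z)-p).round(1))
print('handle end',R.inv().apply(onz(c,322,252,64)-p).round(1),'collar',[R.inv().apply(onz(c,322,v,66)-p).round(1) for v in (120,138)])
g=c['color'][100:145,306].mean(1); print(g.round())
E
```

```text
[ 96.3   1.9 112.1]
[ 77.    1.9 112.1]
[ 29.2   2.1 108.2]
[  7.2   2.1 108.2]
[-23.6   2.2 108.2]
handle end [-41.5   2.4 108.2] collar [array([ 57.1,   2.1, 106.2]), array([ 44.9,   2.1, 106.2])]
[ 74.  74.  75.  76.  75.  74.  74.  77.  77.  77.  76.  73.  74.  75.
  73.  75.  75.  76.  75.  76.  85. 109. 128. 130. 131. 133. 131. 130.
 132. 129. 131. 132. 125.  88.  53.  48.  46.  44.  43.  47.  47.  44.
  43.  46.  46.]
```

Call:
send_rows:
  steps:
    - [0,[0.15,0.1,2],[0,0,0]]
    - [0,[0.15,0.11,2.5],[0,0,0]]
    - [0,[0,0,2.5],[0,0,0]]
    - [0,[0,0,2.5],[0,0,0]]
    - [0.2,[0,0,2],[0,0,0]]
    - [0.3,[0,0,1.4],[0,0,0]]
    - [0.3,[0,0,0.7],[0,0,0]]
    - [0.3,[0,0,0],[0,0,0]]

```text
clock: 12.65
position: [648.9, -209.9, 35.0]
tcp_rot: [-0.001, 0.651, 0.759, -0.0]
contact_force: [-0.4, 0.7, -0.2]
opening: 60.1
grasp_force: 0.0
```

Call:
send_rows:
  steps:
    - [0.3,[0,0,0],[0,0,0]]
    - [1,[0,0,0],[0,0,0]]
    - [1,[0,0,0],[0,0,0]]
    - [1,[0,0,0],[0,0,0]]
    - [1,[0,0,0],[0,0,0]]
    - [1,[0,0,0],[0,0,0]]
    - [1,[0,0,0],[0,0,0]]
    - [1,[0,0,0],[0,0,0]]
  grip_force: 80

```text
clock: 13.45
position: [650.3, -210.2, 36.9]
tcp_rot: [0.001, 0.651, 0.759, 0.0]
contact_force: [-0.7, 0.4, 5.7]
opening: 16.6
grasp_force: 79.3
```

Call:
send_rows:
  steps:
    - [1,[0,0,-0.5],[0,0,0]]
    - [1,[0,0,-1.5],[0,0,0]]
    - [1,[0,0,-2.5],[0,0,0]]
    - [1,[0,0,-3],[0,0,0]]
    - [1,[0,0,-3],[0,0,0]]
    - [1,[0,0,-3],[0,0,0]]
    - [1,[0,0,-2],[0,0,0]]
    - [1,[0,0,-1],[0,0,0]]

```text
clock: 14.25
position: [650.4, -210.1, 203.8]
tcp_rot: [0.002, 0.651, 0.759, 0.001]
contact_force: [-0.0, -1.1, -1.6]
opening: 16.9
grasp_force: 78.4
```

```bash
python3 - <<'E'
from h import *
c=cam('wrist'); p,R,s=pose(); print(p,R.as_matrix().round(3).tolist(),s['opening'],s['contact_force'],s['wrist_torque'])
h=cv2.cvtColor(c['color'],cv2.COLOR_BGR2HSV)
for v in range(5,330,15):
    xs=np.where(h[v,290:350,1]<60)[0]; print(v,(290+xs.min(),290+xs.max(),len(xs)) if len(xs) else None,c['color'][v,320].tolist())
for x in (-138,-53,-45,45): print(x,proj(c,p+R.apply([-x,0,-19])).round())
# tube in top & side views (arm now near rod): bright pixels near tube
for n,pt in (('top',(265,200)),('side',(318,232))):
    k=cam(n); u,v=pt; g=cv2.cvtColor(k['color'],cv2.COLOR_BGR2GRAY)[v-26:v+27,u-30:u+31:1]; print(n,'cols',u-30,'rows',v-26)
    for i in range(0,53,2): print(v-26+i,' '.join('%3d'%q for q in g[i,::2]))
E
```

```text
[ 650.79944992 -210.25979837  204.5138361 ] [[-0.151, 0.988, 0.004], [0.988, 0.151, -0.001], [-0.002, 0.004, -1.0]] 16.861281085500664 [ 0.59035452 -0.14648888 -0.38891862] [ 0.00966567 -0.03664797 -0.04087685]
5 (np.int64(304), np.int64(333), 30) [219, 226, 226]
20 (np.int64(304), np.int64(333), 30) [221, 228, 228]
35 (np.int64(304), np.int64(333), 30) [221, 229, 228]
50 (np.int64(304), np.int64(333), 30) [196, 206, 205]
65 (np.int64(304), np.int64(333), 30) [198, 208, 207]
80 (np.int64(304), np.int64(333), 30) [196, 207, 207]
95 (np.int64(305), np.int64(332), 28) [196, 206, 206]
110 (np.int64(305), np.int64(332), 28) [200, 210, 208]
125 (np.int64(305), np.int64(332), 28) [199, 208, 208]
140 (np.int64(305), np.int64(332), 28) [199, 210, 210]
155 (np.int64(290), np.int64(349), 60) [188, 197, 195]
170 (np.int64(290), np.int64(349), 60) [187, 196, 194]
185 (np.int64(294), np.int64(344), 51) [98, 97, 97]
200 (np.int64(294), np.int64(344), 51) [97, 95, 96]
215 (np.int64(294), np.int64(344), 51) [97, 97, 94]
230 (np.int64(295), np.int64(344), 50) [96, 97, 97]
245 (np.int64(290), np.int64(
[... 6605 characters left out ...]
  58  57  58  58  57  48  37  51 125 128 127 122 124 129 128
250 124 122 126 124 114  65  57  56  55  56  57  57  57  58  57  56  55  57  58  58  59  51  36 121 125 130 126 119 124 129 129
252 123 123 128 123 118 120 106  72  63  58  59  56  56  55  57  57  57  58  58  58  58  50  38 123 124 130 125 121 127 130 129
254 124 125 129 126 134 140 135 125 108 105  98  82  72  68  59  56  57  57  56  58  57  49  85 124 124 130 120 122 127 131 128
256 123 125 127 128 135 138 132 126 122 118 113 125 112 116 106  91  86  77  69  60  58  49 126 125 123 127 120 123 127 131 130
258 123 127 125 129 137 138 132 124 123 117 112 126 124 130 122 131 125 106 116 113  90  99 124 129 123 128 117 123 128 130 128
```

Call:
send_rows:
  steps:
    - [1,[2,0.6,-0.5],[0,0,0]]
    - [1,[3,1,-0.5],[0,0,0]]
    - [1,[3.5,1,-0.5],[0,0,0]]
    - [1,[3.5,1,-0.5],[0,0,0]]
    - [1,[3.5,1,-0.5],[0,0,0]]
    - [1,[3,1,0],[0,0,0]]
    - [1,[1.5,0.5,0],[0,0,0]]
    - [1,[0,0,0],[0,0,0]]

```text
clock: 15.2
position: [678.3, 1.3, 224.0]
tcp_rot: [-0.002, 0.649, 0.761, -0.0]
contact_force: [-0.8, 0.5, -2.9]
opening: 16.7
grasp_force: 78.4
```

```bash
python3 - <<'E'
from h import *
c=cam('wrist','w8'); p,R,s=pose(); print(p,s['opening'])
# expected
print('mouth px',proj(c,[566,83,105]).round(), 'bottom', proj(c,np.array([566,83,105])-99*np.array([.925,-.165,.342])).round())
print('disc px',proj(c,[481,-71.8,50]).round())
u,v=proj(c,[566,83,105]).astype(int); g=cv2.cvtColor(c['color'],cv2.COLOR_BGR2GRAY)
r0,c0=max(v-36,0),max(u-40,0)
print('rows',r0,'cols',c0)
for i in range(r0,v+37,2): print(i,' '.join('%3d'%q for q in g[i,c0:u+60:3]))
E
```

```text
[678.47260244  -2.60060481 224.06600563] 16.890387620963278
mouth px [178.  58.] bottom [76. 21.]
disc px [101. 224.]
rows 22 cols 137
22 209 205 199 186 174 160 130  81 101 102 118 118 120 101  45  66 103 105 116 224 234 234 235 228 117 107 109 135 148 159 167 169 170 166
24 213 211 212 203 194 186 172 156 133 104 112 118 119  95  39  40  59 103 117 230 232 231 235 232 114 119 121 110 133 147 165 172 170 166
26 219 215 212 212 209 203 194 183 169 157 134 105 104  81  39  37  39  90 117 229 235 233 233 232 114 120 116 114  64 138 151 154 156 166
28 224 221 218 213 210 211 211 200 195 180 167 154 131  73  39  39  41  78 113 212 234 235 234 229 103 121 122 111  48  61 149 154 153 166
30 222 223 226 223 217 213 211 209 208 199 192 175 167 150  92  49  38  91 105 107 235 235 235 193 118 123 125 107  40  39  85 152 153 149
32 224 222 223 223 225 222 219 212 210 211 208 200 189 177 166 146  90  98 105 105 162 233 229  88 123 125 125 102  37  41  43 102 153 148
34 221 224 224 223 221 223 225 220 216 211 209 211 206 199 187 174 160 139 104 105  69  77  95 103 120 124 122  88  41  39  41  42 
[... 3477 characters left out ...]
8 168
86 118 118 112  75  78  81  80  78  79  82  78  81  79  81  80  80  81  81  78  79  81  81  77  44  37  41  37  40 105 156 155 166 169 167
88 121 119 118  85  79  74  79  84  84  86  80  80  80  82  82  81  80  81  82  83  77  81  73  39  34  39  37  39 130 152 165 168 169 169
90 119 121 120 117 116 114 113  86 120 119  82  80  79  84  80  83  80  82  82  81  82  81  66  40  40  37  37  38 140 153 169 165 167 168
92 120 122 119 121 122 120 117 117 114 118 116  89  80  81  82  82  78  82  81  86  83  82  60  38  37  38  38  42 147 153 165 148 153 154
94 114 119 120 122 119 120 124 120 117 117 117 118  81  83  80  79  80  84  81  80  83  81  54  38  35  38  42  46 135 155 152 146 150 151
```

The printed grey values show the mouth's rim face from row 34 to 80 and column 170 to 198, with the bore centred at about (185,57). I'll re-shoot now the arm is still and turn that into a point.

```bash
python3 - <<'E'
from h import *
a=load('wrist'); print('first',onz(a,185,57.3,105))
t=a['color'][25:90,150:215]
for i in range(3):
    p,R,s=pose(); c=cam('wrist'); m=cv2.matchTemplate(c['color'],t,cv2.TM_CCOEFF_NORMED); _,v,_,l=cv2.minMaxLoc(m)
    print(p,v,l,onz(c,l[0]+35,l[1]+32.3,105), s['joint_velocities'].round(2)[:3])
# tube axis direction from bright tube stripe edges, die yaw via white-top edges seen in wrist
T=load('top'); M=np.array([566,83,105])
print('top',proj(T,onz(c,l[0]+35,l[1]+32.3,105)),'side',proj(load('side'),onz(c,l[0]+35,l[1]+32.3,105)))
# predicted from die frame: centre from cavity and yaw
yaw=np.radians(-10.1); ex=np.array([np.cos(yaw),np.sin(yaw)]); ey=np.array([-ex[1],ex[0]]); die=np.array([480.9,-71.8])+85*ey; print('die',die); q=onz(c,l[0]+35,l[1]+32.3,105)[:2]-die; print('mouth in die',q@ex,q@ey)
E
```

```text
first [570.82084648  84.32914028 105.        ]
[678.47260244  -2.60060481 224.06600563] 0.9928320050239563 (149, 19) [570.55450497  84.26461495 105.        ] [ 0.04 -0.01  0.05]
[678.72637046  -5.38889322 224.28155988] 0.9879683256149292 (149, 15) [571.0419562   84.17839561 105.        ] [ 0.03 -0.01  0.03]
[678.95973237  -6.93893736 224.47328995] 0.9867284297943115 (148, 13) [570.736027    84.01115011 105.        ] [ 0.01 -0.01  0.01]
top [267.84845374 180.87254792] side [298.93491516 222.42396659]
die [495.80617172  11.8827703 ]
mouth in die 61.11976297689947 84.15082270423164
```

```bash
cat >> h.py <<'E'
M=np.array([570.7,84.1,105.]); YAW=-10.4
def inspose(out,yaw=YAW,tilt=20.,M=M):
    "TCP target with the stop face `out` mm before the rim"
    a,t=np.radians([yaw,tilt]); r=np.array([np.cos(t)*np.cos(a),np.cos(t)*np.sin(a),np.sin(t)]); z=np.array([np.sin(t)*np.cos(a),np.sin(t)*np.sin(a),-np.cos(t)])
    R=Rn.from_matrix(np.stack([-r,np.cross(z,-r),z],1)); H=M+(53+out)*r
    return H-R.apply([.5,0,-18.3]),R
E
python3 - <<'E'
from h import *
p,R=inspose(115); print(p); _,R0=inspose(115,tilt=0); print(pose()[0],onz(load('top'),322,124,90))
rows([p[0],p[1],230],R0,10)
E
```

```text
[732.59308573  54.38705862 145.43401919]
[679.11083957  -7.46686315 224.77363046] [750.67602283 -69.28996573  90.        ]
[0.53, 0.62, -0.05] [-0.0, 0.0, -0.124]
[0.45, 0.68, -0.05] [-0.0, 0.0, -0.124]
[0.36, 0.73, -0.05] [-0.0, 0.0, -0.124]
[0.27, 0.77, -0.05] [-0.0, 0.0, -0.124]
[0.17, 0.8, -0.05] [-0.0, 0.0, -0.124]
[0.07, 0.81, -0.05] [-0.0, 0.0, -0.124]
[-0.03, 0.82, -0.05] [-0.0, 0.0, -0.124]
[-0.13, 0.81, -0.05] [-0.0, 0.0, -0.124]
[-0.23, 0.79, -0.05] [-0.0, 0.0, -0.124]
[-0.32, 0.75, -0.05] [-0.0, 0.0, -0.124]
```

Call:
send_rows:
  steps:
    - [1,[0.53,0.62,-0.05],[0,0,-0.124]]
    - [1,[0.45,0.68,-0.05],[0,0,-0.124]]
    - [1,[0.36,0.73,-0.05],[0,0,-0.124]]
    - [1,[0.27,0.77,-0.05],[0,0,-0.124]]
    - [1,[0.17,0.8,-0.05],[0,0,-0.124]]
    - [1,[0.07,0.81,-0.05],[0,0,-0.124]]
    - [1,[-0.03,0.82,-0.05],[0,0,-0.124]]
    - [1,[-0.13,0.81,-0.05],[0,0,-0.124]]

```text
clock: 16.2
position: [722.6, 42.4, 229.3]
tcp_rot: [-0.0, 0.212, 0.977, -0.001]
contact_force: [-0.8, 0.5, -1.4]
opening: 16.9
grasp_force: 78.4
```

Call:
send_rows:
  steps:
    - [1,[-0.23,0.79,-0.05],[0,0,-0.124]]
    - [1,[-0.32,0.75,-0.05],[0,0,-0.124]]
    - [1,[0,0,0],[0,-0.1,0]]
    - [1,[0,0,0],[0,-0.1,0]]
    - [1,[0,0,0],[0,-0.1,0]]
    - [1,[0,0,0],[0,-0.049,0]]
    - [1,[0,0,0],[0,0,0]]
    - [1,[0,0,0],[0,0,0]]

```text
clock: 17.0
position: [732.9, 55.9, 230.8]
tcp_rot: [0.172, 0.089, 0.981, -0.017]
contact_force: [-0.0, -0.9, -1.9]
opening: 16.7
grasp_force: 78.6
```

```bash
python3 - <<'E'
from h import *
import time
p,R=inspose(115); plan(p,R); print(pose()[0],pose()[2]['qpos'].round(2))
E
```

```text
shift cm [ 2.91 -0.14  8.02] turn [-0.002 -0.001 -0.   ] | shift in target axes [ 2.92 -0.15  8.02]
[732.89472908  55.88173899 230.76270668] [ 0.38  0.46 -0.74  1.64  0.59  0.9   0.82]
```

Call:
send_rows:
  steps:
    - [1,[0,0,1.5],[0,0,0]]
    - [1,[0.3,-0.04,2],[0,0,0]]
    - [1,[0.5,-0.05,2],[0,0,0]]
    - [1,[0.5,-0.05,1.5],[0,0,0]]
    - [1,[0.6,0,1],[0,0,0]]
    - [1,[0.6,0,0],[0,0,0]]
    - [1,[0.4,0,0],[0,0,0]]
    - [1,[0,0,0],[0,0,0]]

```text
clock: 17.8
position: [732.3, 58.5, 146.5]
tcp_rot: [0.173, 0.087, 0.981, -0.015]
contact_force: [1.0, 0.1, -3.2]
opening: 16.9
grasp_force: 78.6
```

```bash
python3 - <<'E'
from h import *
t=cam('top'); s=cam('side'); w=cam('wrist')
P,R,_=pose(); 
tipw=P+R.apply([138.5,0,-18.3]); colw=P+R.apply([53.5,0,-18.3]); print('tip',tipw,'col',colw)
for k,c in (('top',t),('side',s)):
    print(k,'tip',proj(c,tipw).round(1),'collar',proj(c,colw).round(1),'mouth',proj(c,M).round(1))
    u,v=proj(c,(tipw+M)/2).astype(int); g=cv2.cvtColor(c['color'],cv2.COLOR_BGR2GRAY); print('rows',v-22,'cols',u-30)
    for i in range(v-22,v+23): print(i,' '.join('%3d'%q for q in g[i,u-30:u+31:2]))
p,Rt=inspose(115); plan(p,Rt)
E
```

```text
tip [599.28242969  81.87840502 116.81971338] col [677.81161653  67.68560426 146.08968469]
top tip [268.6 170.5] collar [273.9 141.6] mouth [267.8 180.9]
rows 153 cols 238
153 138 139 138 150 149 144 115 117 123 127 130 133 132 133 133 132 130 128 126 123 120 115 110 104  97  85  90 100 100 100 101
154 136 135 132 147 148 145 112 116 122 125 129 131 132 131 133 132 131 130 126 125 122 117 112 107 100  89  87  99  99 100  99
155 135 135 133 138 148 143 112 113 120 125 126 130 132 132 133 133 131 131 128 125 122 118 114 107 100  92  83  98 100  98  99
156 135 133 135 128 144 141 113 112 121 125 128 130 133 133 133 132 132 131 128 126 123 120 114 109 103  93  82  92  99 100  96
157 135 137 137 129 138 139 116 111 118 122 126 131 132 132 133 133 131 130 129 127 123 120 115 111 105  99  86  87  99 100  98
158 135 137 136 134 136 140 116 108 117 123 126 128 132 131 133 132 133 131 130 128 123 121 118 112 105  99  88  85  99  99  95
159 133 133 133 132 130 137 117 107 116 122 124 128 132 132 134 132 132 131 129 127 125 122 117 115 107 102  92  81  94  96  94
160 131 131 131 131 124 129 122 1
[... 10069 characters left out ...]
119 129 130 128 128 124 120 105  76 108  83  95  77  56  59  59  60  37  51  42  41  71 107
239 125 127 130 126 125 125 128 116 121 131 129 124 122 111 106 108 111  90 106 149  81  58  58  57  60  46  76  53  53  43  68
240 110 123 131 127 121 121 126 113 122 127 124 110 108 111 105 107 110  82 120 175  86  60  59  58  59  68  76  76  76  52  52
241 110 107 126 122 108 108 110 100 119 113 110 110 107 111 105 108 109  84  82 138  81  74  69  62  64  81  79  76  77  77  76
242 111 106 113 107 108 108 108  99 107 113 109 111 107 108 104 109 108  55  58  82  87  83  88  79  83  89  88  79  80  79  77
shift cm [ 0.09 -0.34  0.17] turn [0.002 0.002 0.003] | shift in target axes [ 0.09 -0.34  0.17]
```

In the side view the rod's tip is at about (290,218), against (290.7,218.8) predicted. I'll check the tube's outline against the measured mouth and see whether the arm has settled.

```bash
python3 - <<'E'
from h import *
p,R=inspose(115); s=load('side')
for m in (M,M+[0,0,2],M+[3,0,0]):
  C=[m+R.apply([0,16*np.cos(a),16*np.sin(a)]) for a in np.arange(0,6.28,.1)]; q=np.array([proj(s,x) for x in C]); print('rim side bbox',q.min(0).round(1),q.max(0).round(1))
plan(p,R)
E
```

```text
rim side bbox [296.9 218.2] [301.  226.6]
rim side bbox [296.9 217.8] [300.9 226.2]
rim side bbox [296.  218.2] [300.1 226.6]
shift cm [ 0.09 -0.34  0.17] turn [0.002 0.002 0.003] | shift in target axes [ 0.09 -0.34  0.17]
```

Call:
send_rows:
  steps:
    - [1,[0.05,-0.1,0.05],[0,0,0]]
    - [1,[0,0,0],[0,0,0]]
    - [1,[0,0,0],[0,0,0]]
    - [1,[0,0,0],[0,0,0]]
    - [1,[0,0,0],[0,0,0]]
    - [1,[0,0,0],[0,0,0]]
    - [1,[0,0,0],[0,0,0]]
    - [1,[0,0,0],[0,0,0]]

```text
clock: 18.75
position: [732.1, 56.5, 145.0]
tcp_rot: [0.173, 0.088, 0.981, -0.015]
contact_force: [-0.5, 0.8, -2.9]
opening: 17.0
grasp_force: 78.6
```

```bash
python3 - <<'E'
from h import *
p,R=inspose(115); plan(p,R); print(pose()[2]['joint_velocities'].round(3))
E
```

```text
shift cm [-0.09 -0.2  -0.01] turn [ 0.001 -0.     0.003] | shift in target axes [-0.1  -0.2  -0.01]
[ 0.     0.001 -0.001  0.     0.002 -0.001  0.001]
```

```bash
python3 - <<'E'
from h import *
p,R=inspose(115)
z=cv2.imread('pics/top0.png'); s0=cv2.imread('pics/side0.png'); w8=cv2.imread('pics/w8.png')
t=load('top'); s=load('side')
for k,c in (('top',t),('side',s)):
  for rad in (16,7.5):
    for m in (M,M-np.array([6,-1,0])):
      q=np.array([proj(c,m+R.apply([0,rad*np.cos(a),rad*np.sin(a)])) for a in np.arange(0,6.28,.1)]); print(k,rad,m,'bbox',q.min(0).round(1),q.max(0).round(1))
g=cv2.cvtColor(z,cv2.COLOR_BGR2GRAY)
for i in range(176,190): print(i,' '.join('%3d'%q for q in g[i,258:282]))
g=cv2.cvtColor(s0,cv2.COLOR_BGR2GRAY); print()
for i in range(214,236): print(i,' '.join('%3d'%q for q in g[i,292:316]))
# outline of die top in both fixed views: check yaw/offset of robot-vs-camera through cavity and block corner
E
```

```text
top 16 [570.7  84.1 105. ] bbox [262.4 179.3] [273.3 182.4]
top 16 [564.7  85.1 105. ] bbox [261.9 181.4] [272.8 184.5]
top 7.5 [570.7  84.1 105. ] bbox [265.3 180.2] [270.4 181.6]
top 7.5 [564.7  85.1 105. ] bbox [264.8 182.2] [269.9 183.7]
side 16 [570.7  84.1 105. ] bbox [296.9 218.2] [301.  226.6]
side 16 [564.7  85.1 105. ] bbox [298.6 218.5] [302.6 226.9]
side 7.5 [570.7  84.1 105. ] bbox [298.  220.5] [299.9 224.4]
side 7.5 [564.7  85.1 105. ] bbox [299.7 220.8] [301.6 224.7]
176 133 133 135 135 134 134 134 133 134 134 133 133 133 133 134 133 133 133 133 132 132 132 133 133
177 136 136 136 135 136 136 136 135 134 135 136 135 135 135 135 135 134 133 134 132 131 133 134 132
178 139 139 139 137 139 139 138 139 140 140 138 138 138 138 138 137 138 139 138 137 137 137 135 137
179 138 137 138 138 139 139 138 138 138 139 138 139 136 138 139 139 140 140 138 140 138 139 139 139
180 136 138 134 137 138 136 134 130 129 131 137 140 137 135 135 137 137 137 137 139 138 138 137 138
181 139 137 134 137 139 137 137 136 131 131 145 155 154 144 131 127 132 137 137 136 136 137 137 137
182 140 137 
[... 2288 characters left out ...]

229 125 125 122 121 121 123 127 124 127 132 118  86  82  96 111 123 135  99  77  82  88  88  90  94
230 125 125 122 119 120 124 126 122 128 132 127  68  54  67  81  96 107  72  70  75  81  84  86  80
231 125 124 120 120 121 125 126 122 131 131 100  55  53  52  55  61  74  59  64  68  73  78  82 102
232 126 123 122 119 121 126 125 125 132 128  68  54  53  52  50  53  44  51  55  60  64  71  80 142
233 125 123 121 119 122 127 123 127 133 101  51  51  51  50  67  75  38  41  45  52  57  64  83 121
234 123 121 119 120 123 128 122 129 129  66  50  42  42  48  80  78  52  50  49  43  45  56  75  94
235 123 120 119 120 125 127 122 131 108  74  74  52  51  67  86  86  79  75  75  50  49  50  37  50
```

The top and side outlines put the mouth about 1 to 3 mm nearer the robot, which is mostly along the bore. I'll take M = (569.2,83.6,105) and line up for the push.

```bash
sed -i 's/^M=np.array.*YAW=/M=np.array([569.2,83.6,105.]); YAW=/' h.py; python3 - <<'E'
from h import *
for o in (115,75): plan(*inspose(o))
E
```

```text
shift cm [ 0.04 -0.27 -0.06] turn [ 0.001 -0.     0.003] | shift in target axes [ 0.03 -0.27 -0.06]
shift cm [ 4.04 -0.26 -0.06] turn [ 0.001 -0.     0.003] | shift in target axes [ 4.03 -0.27 -0.06]
```

Call:
send_rows:
  steps:
    - [1,[0,-0.13,-0.03],[0,0,0]]
    - [1,[0.3,-0.14,-0.03],[0,0,0.003]]
    - [1,[0.5,0,0],[0,0,0]]
    - [1,[0.5,0,0],[0,0,0]]
    - [1,[0.5,0,0],[0,0,0]]
    - [1,[0.2,0,0],[0,0,0]]
    - [1,[0,0,0],[0,0,0]]
    - [1,[0,0,0],[0,0,0]]

```text
clock: 19.55
position: [713.1, 57.3, 138.9]
tcp_rot: [0.173, 0.089, 0.981, -0.015]
contact_force: [0.4, 0.5, -2.6]
opening: 16.6
grasp_force: 78.6
```

```bash
python3 - <<'E'
from h import *
plan(*inspose(75)); s=pose()[2]; print(s['contact_force'].round(1),s['wrist_torque'].round(2))
E
```

```text
shift cm [ 2.06 -0.01  0.01] turn [ 0.001  0.    -0.   ] | shift in target axes [ 2.06 -0.01  0.01]
[ 0.4  0.5 -2.6] [ 0.11  0.45 -0.03]
```

Aligned to within 0.1 mm. I'll push in 2 cm and then check the forces.

Call:
send_rows:
  steps:
    - [1,[0.3,0,0],[0,0,0]]
    - [1,[0.3,0,0],[0,0,0]]
    - [1,[0.3,0,0],[0,0,0]]
    - [1,[0.3,0,0],[0,0,0]]
    - [1,[0.3,0,0],[0,0,0]]
    - [1,[0.3,0,0],[0,0,0]]
    - [1,[0.2,0,0],[0,0,0]]
    - [1,[0,0,0],[0,0,0]]

```text
clock: 20.35
position: [694.0, 60.8, 131.7]
tcp_rot: [0.173, 0.089, 0.981, -0.015]
contact_force: [-1.0, 0.0, -2.9]
opening: 16.8
grasp_force: 78.6
```

```bash
python3 - <<'E'
from h import *
plan(*inspose(60)); s=pose()[2]; print(s['contact_force'].round(1),s['wrist_torque'].round(2))
E
```

```text
shift cm [ 1.49 -0.01  0.  ] turn [ 0.001 -0.    -0.   ] | shift in target axes [ 1.49 -0.01  0.  ]
[-1.   0.  -2.9] [0.09 0.5  0.02]
```

Call:
send_rows:
  steps:
    - [1,[0.4,0,0],[0,0,0]]
    - [1,[0.4,0,0],[0,0,0]]
    - [1,[0.4,0,0],[0,0,0]]
    - [1,[0.4,0,0],[0,0,0]]
    - [1,[0.4,0,0],[0,0,0]]
    - [1,[0.4,0,0],[0,0,0]]
    - [1,[0.3,0,0],[0,0,0]]
    - [1,[0.3,0,0],[0,0,0]]

```text
clock: 21.15
position: [666.5, 65.8, 121.6]
tcp_rot: [0.173, 0.089, 0.981, -0.015]
contact_force: [-0.2, 0.1, -1.7]
opening: 16.7
grasp_force: 78.6
```

```bash
python3 - <<'E'
from h import *
plan(*inspose(0)); s=pose()[2]; print(s['contact_force'].round(1),s['wrist_torque'].round(2)); c=cam('wrist'); p,R,_=pose()
# where do mouth and collar appear? measure lateral alignment numerically
print('mouth px',proj(c,M).round(),'collar',proj(c,p+R.apply([53.5,0,-18.3])).round())
E
```

```text
shift cm [ 4.51 -0.01  0.01] turn [ 0.001  0.    -0.   ] | shift in target axes [ 4.51 -0.01  0.01]
[-0.2  0.1 -1.7] [ 0.11  0.5  -0.02]
mouth px [317.  -3.] collar [317. 140.]
```

Call:
send_rows:
  steps:
    - [1,[0.5,0,0],[0,0,0]]
    - [1,[0.5,0,0],[0,0,0]]
    - [1,[0.5,0,0],[0,0,0]]
    - [1,[0.5,0,0],[0,0,0]]
    - [1,[0.5,0,0],[0,0,0]]
    - [1,[0.4,0,0],[0,0,0]]
    - [1,[0.3,0,0],[0,0,0]]
    - [1,[0,0,0],[0,0,0]]

```text
clock: 22.0
position: [636.6, 71.4, 110.5]
tcp_rot: [0.173, 0.089, 0.981, -0.015]
contact_force: [-0.1, -0.7, -2.8]
opening: 16.7
grasp_force: 78.6
```

```bash
python3 - <<'E'
from h import *
plan(*inspose(0)); s=pose()[2]; print(s['contact_force'].round(1),s['wrist_torque'].round(2)); c=cam('wrist'); p,R,_=pose()
print('mouth px',proj(c,M).round(1),'collar',proj(c,p+R.apply([53.5,0,-18.3])).round(1), 'rim top',proj(c,M+R.apply([0,0,-16])).round(1),'collar top',proj(c,p+R.apply([53.5,0,-32.3])).round(1))
g=cv2.cvtColor(c['color'],cv2.COLOR_BGR2GRAY)
for v in range(0,190,4): print(v,' '.join('%3d'%q for q in g[v,230:410:6]))
E
```

```text
shift cm [ 1.27 -0.01  0.  ] turn [ 0.001 -0.001  0.   ] | shift in target axes [ 1.27 -0.01  0.  ]
[-0.1 -0.7 -2.8] [0.07 0.46 0.  ]
mouth px [316.7 104.1] collar [317.1 143.6] rim top [316.2 103.9] collar top [316.7 148.3]
0 112 109 107  71  61  53  57 100 133 149 163 176 185 193 203 212 213 203 202 196 190 183 173 144 106 106  80  97  98 131
4 112 110 107  73  58  72  51 100 136 150 161 177 183 193 204 212 213 204 200 196 190 184 173 144 105 105  80  95  99 131
8 110 108 103  71  69  69  57  99 133 148 162 177 183 194 206 214 213 204 201 196 191 185 173 145 102 107  91  97  91 134
12 114 110 106  71  74  48  48 100 133 153 164 179 184 193 206 214 214 205 201 198 188 185 173 144  68  70 103  98  90 139
16 113 109 108  71  74  70  72  95 134 151 165 177 184 194 205 214 215 203 202 198 191 184 173 144  99 102  97  96  91 140
20 111 112 106  71  71  69  73  96 133 150 164 177 182 195 204 216 217 205 201 197 193 184 173 141  56 208 212 132  89 141
24 110 112 108  74  70  72  72  96 134 150 164 180 184 197 206 216 216 205 199 198 191 184 173 140 186 214 212 217  91 145
28 108 111 108  7
[... 4348 characters left out ...]
 110 114 118 124 120 119 193 213 200 189 185 151 123 128 133 135 134 138 154 153
172 160 160 105 101  98  99  95  95 144 144 139  98 118 116 121 117 130 207 177 118 125 139 135 155 136 137 152 152 153 152
176 156 153 100  94  92  95  89 126 140 141 139  60  62  58  61  59  62  64  95  89 136 136 152 152 152 153 150 149 144 144
180 145 146 135  94  91  92  88  93 139 137 142  60  65  56  59  62  61  64  61  57 134 134 152 150 146 146 149 151 150 149
184 142 140  93  89  87  88  89 127 144 147 147  58  64  60  64  61  64  62  62  58 129 129 150 150 150 150 149 146 144 141
188 139 139 142 113  92  95  95 144 151 153 154  60  62  60  62  60  64  62  59  57 133 130 151 149 146 144 144 146 146 151
```

The rod is centred in the tube: rod column 320, tube column 322. The gap from rim (row 108) to collar (row 147) is about 12 mm, so I'm closing it slowly.

Call:
send_rows:
  steps:
    - [1,[0.25,0.03,0],[0,0,0]]
    - [1,[0.25,0.02,0],[0,0,0]]
    - [1,[0.2,0,0],[0,0,0]]
    - [1,[0.15,0,0],[0,0,0]]
    - [1,[0.1,0,0],[0,0,0]]
    - [1,[0.05,0,0],[0,0,0]]
    - [1,[0,0,0],[0,0,0]]
    - [1,[0,0,0],[0,0,0]]

```text
clock: 22.85
position: [628.2, 73.4, 107.4]
tcp_rot: [0.173, 0.089, 0.981, -0.015]
contact_force: [0.1, 0.0, -2.6]
opening: 16.8
grasp_force: 78.6
```

Call:
send_rows:
  steps:
    - [1,[0.1,0,0],[0,0,0]]
    - [1,[0,0,0],[0,0,0]]
    - [1,[0.1,0,0],[0,0,0]]
    - [1,[0,0,0],[0,0,0]]
    - [1,[0.05,0,0],[0,0,0]]
    - [1,[0,0,0],[0,0,0]]
    - [1,[0.05,0,0],[0,0,0]]
    - [1,[0,0,0],[0,0,0]]

```text
clock: 23.65
position: [625.9, 73.8, 106.7]
tcp_rot: [0.174, 0.089, 0.981, -0.015]
contact_force: [2.4, -0.8, -2.7]
opening: 16.5
grasp_force: 78.5
```

```bash
python3 - <<'E'
from h import *
plan(*inspose(0)); s=pose()[2]; print(s['contact_force'].round(1),s['wrist_torque'].round(2)); c=cam('wrist')
g=cv2.cvtColor(c['color'],cv2.COLOR_BGR2GRAY)
for v in range(116,190,3): print(v,' '.join('%3d'%q for q in g[v,260:390:6]))
E
```

```text
shift cm [ 0.11 -0.06  0.02] turn [ 0.001  0.001 -0.001] | shift in target axes [ 0.11 -0.06  0.02]
[ 2.4 -0.8 -2.7] [-0.02  0.09 -0.01]
116 103  98  97 106 110 115 120 191 202 216 223 217 207 200 199 185 177 147 129 130 129 132
119  99  94  94 103 114 119 119 191 205 215 222 216 208 199 197 185 177 147 130 130 134 136
122  94  91  91 106 110 116 119 187 204 216 222 216 208 198 196 185 178 144 133 134 134 133
125  92  72  88 107 112 117 120 169 204 216 223 216 208 200 198 183 178 144 135 133 131 130
128  90  76  88 107 110 116 121 127 161 217 222 214 208 200 198 184 177 143 129 131 130 130
131  96  78  88 106 110 118 121 120 125 218 222 216 208 199 197 183 174 144 128 130 132 134
134  95  76  83 106 111 116 124 122 125 216 223 215 208 199 196 183 174 142 135 135 136 135
137  96  76  86 110 111 115 122 123 127 216 222 216 202 199 195 186 174 141 134 137 136 134
140  94  85  80 110 113 117 122 121 125 195 223 211 210 201 196 187 175 138 135 135 135 133
143  97  96  79 115 109 113 120 119 123 125 221 213 206 199 194 184 171 132 135 133 135 132
146  98  92  75  77 102  87  98 105 116 116
[... 636 characters left out ...]
 118 122 121 132 211 199 185 182 152 135 131 134 134 131
170  96  98  99 155 142 108 112 119 117 120 119 121 210 199 186 180 136 133 133 131 127 123
173 100 102 100 157 158 159  66  79  92 103 105 102 135  99  77 132 129 123 129 122 123 134
176 101 102 110 158 157 155  59  61  62  61  61  64  62  60  56 123 122 122 137 135 133 135
179 103 103 101 157 154 156  58  62  62  61  60  62  59  61  55 120 120 134 137 133 135 136
182 101 102 105 157 154 154  58  60  57  63  61  62  62  59  56 119 117 135 136 144 148 152
185 102  98 105 150 148 146  59  63  61  59  59  62  61  58  56 119 128 151 152 154 155 153
188  95  96  94 142 142 141  60  61  60  59  59  61  64  57  57 128 136 157 154 152 151 152
```

Tube and collar now meet at row 146, and a reaction force has started. I'll push a little more to make sure it's seated.

Call:
send_rows:
  steps:
    - [1,[0.06,0,0],[0,0,0]]
    - [1,[0.06,0,0],[0,0,0]]
    - [1,[0.06,0,0],[0,0,0]]
    - [1,[0,0,0],[0,0,0]]
    - [1,[0,0,0],[0,0,0]]
    - [1,[0,0,0],[0,0,0]]
    - [1,[0,0,0],[0,0,0]]
    - [1,[0,0,0],[0,0,0]]

```text
clock: 24.5
position: [625.8, 73.8, 107.0]
tcp_rot: [0.175, 0.09, 0.98, -0.015]
contact_force: [5.8, -1.0, -3.5]
opening: 16.4
grasp_force: 78.2
```

Call:
send_rows:
  steps:
    - [1,[0.1,0,0],[0,0,0]]
    - [1,[0.1,0,0],[0,0,0]]
    - [1,[0.1,0,0],[0,0,0]]
    - [1,[0,0,0],[0,0,0]]
    - [1,[0,0,0],[0,0,0]]
    - [1,[0,0,0],[0,0,0]]
    - [1,[0,0,0],[0,0,0]]
    - [1,[0,0,0],[0,0,0]]

```text
clock: 25.3
position: [625.7, 73.8, 107.5]
tcp_rot: [0.177, 0.09, 0.98, -0.014]
contact_force: [9.8, -1.9, -3.6]
opening: 16.9
grasp_force: 78.1
```

```bash
python3 - <<'E'
from h import *
s=pose()[2]; print(s['contact_force'].round(1),s['wrist_torque'].round(2)); c=cam('wrist')
g=cv2.cvtColor(c['color'],cv2.COLOR_BGR2GRAY)
for v in range(138,156,1): print(v,' '.join('%3d'%q for q in g[v,272:380:6]))
p,R=inspose(0); plan(p,R)
E
```

```text
[ 9.8 -1.9 -3.6] [-0.31 -1.45 -0.07]
138  81 127 112 115 120 121 124 213 223 214 172 199 195 183 173 142 134 136
139  79 124 110 114 121 121 122 198 223 215 185 198 196 184 174 140 134 133
140  76 123 115 115 121 119 124 196 222 212 205 200 195 184 175 135 135 133
141  79 122 109 116 118 119 127 191 221 215 208 200 197 183 174 136 134 135
142  76 119 109 115 120 122 122 144 222 216 209 198 195 185 171 135 137 135
143  77 116 107 114 118 120 123 128 222 213 205 199 193 185 171 132 137 132
144  77  89 105 112 116 118 120 125 220 210 206 199 192 184 163 136 135 132
145  73  79  95 109 114 116 121 123 218 206 203 199 189 177 132 134 132 131
146  73  77 100  87 106 113 117 118 210 201 200 190 167 132 152 134 130 129
147  74  80 114  96  91  87  93 104 176 158 157 118 146 176 155 132 129 130
148  76  78 104 104 112 109 105 103 160 161 178 171 182 184 152 131 131 128
149  77  80 104 107 114 119 118 119 195 209 203 195 188 182 155 130 130 128
150  76  77 102 105 114 119 121 121 201 213 207 198 187 184 151 127 131 133
151  81  77 102 106 113 118 117 120 201 216 207 199 187 183 155 127 130 133
152  78  78 102 107 113 117 119 120 202 214 209 198 187 183 153 129 134 134
153  79  78 103 106 111 119 119 120 197 215 209 198 187 183 153 134 136 134
154  86  78 103 106 114 118 119 121 133 216 209 197 186 183 153 135 135 135
155  88  89 102 105 114 119 119 120 118 215 209 199 187 184 152 138 136 135
shift cm [ 0.13 -0.06  0.11] turn [ 0.003  0.009 -0.002] | shift in target axes [ 0.13 -0.05  0.11]
```

The collar is seated: the position holds while the force rises to 10 N, and there is no gap at row 147. Now drawing it straight out.

Call:
send_rows:
  steps:
    - [1,[-0.25,0,0],[0,0,0]]
    - [1,[-0.25,0,0],[0,0,0]]
    - [1,[-0.5,0,0],[0,0,0]]
    - [1,[-0.7,0,0],[0,0,0]]
    - [1,[-0.8,0,0],[0,0,0]]
    - [1,[-0.8,0,0],[0,0,0]]
    - [1,[-0.8,0,0],[0,0,0]]
    - [1,[-0.8,0,0],[0,0,0]]

```text
clock: 26.15
position: [666.8, 66.2, 121.6]
tcp_rot: [0.173, 0.09, 0.981, -0.015]
contact_force: [-0.3, 0.7, -2.2]
opening: 16.7
grasp_force: 78.7
```

```bash
python3 - <<'E'
from h import *
s=pose()[2]; print(s['contact_force'].round(1),s['wrist_torque'].round(2)); 
p,R=inspose(115); plan(p,R)
E
```

```text
[-0.3  0.7 -2.2] [0.1  0.52 0.04]
shift cm [-6.96 -0.04 -0.  ] turn [ 0.001 -0.    -0.001] | shift in target axes [-6.96 -0.05 -0.  ]
```

Call:
send_rows:
  steps:
    - [1,[-0.9,0,0],[0,0,0]]
    - [1,[-1,0,0],[0,0,0]]
    - [1,[-1,0,0],[0,0,0]]
    - [1,[-1,0,0],[0,0,0]]
    - [1,[-1,0,0],[0,0,0]]
    - [1,[-1,0,0],[0,0,0]]
    - [1,[-1,0,0],[0,0,0]]
    - [1,[-1,0,0],[0,0,0]]

```text
clock: 26.95
position: [739.8, 52.8, 148.6]
tcp_rot: [0.173, 0.089, 0.981, -0.015]
contact_force: [0.2, 0.5, -2.4]
opening: 16.7
grasp_force: 78.7
```

```bash
python3 - <<'E'
from h import *
t=cam('top'); s=cam('side')
for c,u0,v0 in ((t,204,212),(s,319,291)):
    g=cv2.cvtColor(c['color'],cv2.COLOR_BGR2HSV); m=cv2.inRange(g,(0,0,190),(180,40,255)); n,l,st,ce=cv2.connectedComponentsWithStats(m); k=l[v0,u0]; print(st[k],ce[k]); 
    k_,_=cv2.findContours((l==k).astype(np.uint8),0,1); r=cv2.minAreaRect(k_[0]); print(r); print(onz(c,*r[0],8), onz(c,*ce[k],8),[onz(c,*q,8).round().tolist() for q in cv2.boxPoints(r)])
p,R,_=pose(); print(p)
p,R=inspose(125); plan(p,R)
E
```

```text
[ 183  192   41   40 1271] [203.50196696 211.68764752]
((203.27000427246094, 211.61001586914062), (36.34529113769531, 35.638179779052734), 8.13010311126709)
[482.47017545 288.86197982   8.        ] [482.25120994 288.13350689   8.        ] [[434.0, 349.0, 8.0], [544.0, 340.0, 8.0], [531.0, 228.0, 8.0], [421.0, 238.0, 8.0]]
[297 275  41  31 918] [317.7832244  290.25381264]
((317.3082275390625, 290.2275085449219), (36.66701126098633, 27.500261306762695), 9.865806579589844)
[483.299587   295.57443561   8.        ] [481.8009902  295.52904424   8.        ] [[541.0, 344.0, 8.0], [543.0, 229.0, 8.0], [423.0, 245.0, 8.0], [428.0, 356.0, 8.0]]
[741.21485532  52.19613086 149.55237085]
shift cm [ 0.11 -0.02  0.04] turn [ 0.001  0.002 -0.002] | shift in target axes [ 0.11 -0.02  0.04]
```

The rod is clear of the tube. The tile centre comes out at about (482,290). Next I raise the rod and level it, then carry it over.

Call:
send_rows:
  steps:
    - [1,[-0.5,0,-1],[0,0,0]]
    - [1,[-0.5,0,-1.5],[0,0,0]]
    - [1,[0,0,-2],[0,0,0]]
    - [1,[0,0,-1.5],[0,0.08,0]]
    - [1,[0,0,0],[0,0.1,0]]
    - [1,[0,0,0],[0,0.1,0]]
    - [1,[0,0,0],[0,0.069,0]]
    - [1,[0,0,0],[0,0,0]]

```text
clock: 27.85
position: [730.4, 53.8, 210.0]
tcp_rot: [0.002, 0.092, 0.996, 0.001]
contact_force: [0.7, -1.3, -2.8]
opening: 16.5
grasp_force: 78.7
```

```bash
cat >> h.py <<'E'
def tile(z,c=(482,290),yaw=YAW):
    p,R=inspose(85,yaw,0.,np.array([c[0],c[1],z])); return p,R
E
python3 - <<'E'
from h import *
print(pose()[0],tile(190)[0]); plan(*tile(190))
E
```

```text
[730.37307273  53.79448701 210.0349238 ] [618.22464871 264.99809838 171.7       ]
shift cm [14.9  18.7   3.84] turn [ 0.003  0.003 -0.002] | shift in target axes [14.84 18.75  3.83]
```

Call:
send_rows:
  steps:
    - [1,[1.0,1.3,0],[0,0,0]]
    - [1,[2.0,2.5,0],[0,0,0]]
    - [1,[2.2,2.8,0],[0,0,0]]
    - [1,[2.2,2.8,0.5],[0,0,0]]
    - [1,[2.2,2.8,1],[0,0,0]]
    - [1,[2.2,2.8,1],[0,0,0]]
    - [1,[2.0,2.5,1],[0,0,0]]
    - [1,[1.0,1.2,0.3],[0,0,0]]

```text
clock: 28.65
position: [610.2, 271.6, 170.6]
tcp_rot: [-0.001, 0.086, 0.996, 0.001]
contact_force: [-0.3, 0.3, -2.3]
opening: 16.5
grasp_force: 78.7
```

Call:
send_rows:
  steps:
    - [1,[0,0,0],[0,0,0]]
    - [1,[0,0,1],[0.001,0.001,-0.001]]
    - [1,[0,0,1],[0,0,0]]
    - [1,[0,0,1],[0,0,0]]
    - [1,[0,0,1],[0,0,0]]
    - [1,[0,0,0.5],[0,0,0]]
    - [1,[0,0,0],[0,0,0]]
    - [1,[0,0,0],[0,0,0]]

```text
clock: 29.45
position: [616.4, 265.7, 125.4]
tcp_rot: [-0.001, 0.09, 0.996, 0.0]
contact_force: [0.5, 0.5, -1.5]
opening: 17.0
grasp_force: 78.7
```

```bash
python3 - <<'E'
from h import *
plan(*tile(120)); c=cam('wrist'); p,R,s=pose(); print(p,R.apply([1,0,0]))
m=cv2.inRange(cv2.cvtColor(c['color'],cv2.COLOR_BGR2HSV),(0,0,170),(180,45,255)); k,_=cv2.findContours(m,0,1); k=max(k,key=cv2.contourArea); print(cv2.contourArea(k),cv2.boundingRect(k))
q=cv2.approxPolyDP(k,6,True)[:,0]; print(q.tolist(),[onz(c,*v,8).round().tolist()[:2] for v in q.astype(float)])
E
```

```text
shift cm [-0.19 -0.04  2.37] turn [ 0.    -0.001  0.001] | shift in target axes [-0.19 -0.04  2.37]
[616.62252555 265.99109549 125.82268113] [-9.83759895e-01  1.79488772e-01  4.99647318e-04]
5648.0 (334, 0, 71, 84)
[[334, 0], [334, 83], [403, 78], [404, 0]] [[488.0, 300.0], [539.0, 291.0], [544.0, 339.0], [496.0, 345.0]]
```

The tile corner seen from the wrist, (544,339), agrees with the top view. Lowering the last 24 mm and letting the arm settle.

Call:
send_rows:
  steps:
    - [1,[-0.05,-0.04,0.5],[0,0,0]]
    - [1,[-0.05,0,0.7],[0,0,0]]
    - [1,[0,0,0.6],[0,0,0]]
    - [1,[0,0,0.4],[0,0,0]]
    - [1,[0,0,0.15],[0,0,0]]
    - [1,[0,0,0],[0,0,0]]
    - [1,[0,0,0],[0,0,0]]
    - [1,[0,0,0],[0,0,0]]

```text
clock: 30.3
position: [617.5, 265.2, 102.3]
tcp_rot: [-0.0, 0.09, 0.996, 0.0]
contact_force: [-0.7, 0.4, -1.9]
opening: 16.6
grasp_force: 78.7
```

Call:
send_rows:
  steps:
    - [1,[0,0,0],[0,0,0]]
    - [1,[0,0,0],[0,0,0]]
    - [1,[0,0,0],[0,0,0]]
    - [1,[0,0,0],[0,0,0]]
    - [1,[0,0,0],[0,0,0]]
    - [1,[0,0,0],[0,0,0]]
    - [1,[0,0,0],[0,0,0]]
    - [1,[0,0,0],[0,0,0]]

```text
clock: 31.1
position: [617.2, 265.0, 101.9]
tcp_rot: [-0.0, 0.09, 0.996, 0.0]
contact_force: [-0.3, 0.3, -3.0]
opening: 17.0
grasp_force: 78.7
```

```bash
python3 - <<'E'
from h import *
plan(*tile(120)); p,R,s=pose(); tip=p+R.apply([138.5,0,-18.3]); print('tip',tip,s['joint_velocities'].round(3),s['opening'],s['contact_force'].round(1))
sd=cam('side'); t=cam('top')
print('tip side',proj(sd,tip).round(1),'top',proj(t,tip).round(1),'tile c top',proj(t,[482,290,8]).round(1),'side',proj(sd,[482,290,8]).round(1),'collar side',proj(sd,p+R.apply([53.5,0,-18.3])).round(1))
g=cv2.cvtColor(sd['color'],cv2.COLOR_BGR2GRAY); u,v=proj(sd,tip).astype(int)
for i in range(v-8,v+9): print(i,' '.join('%3d'%q for q in g[i,u-36:u+14:2]))
# blank still in the cavity, square blank: brass blobs in top view
m=brass(t); k,_=cv2.findContours(m,0,1)
for q in k:
    if cv2.contourArea(q)>40: print('brass',cv2.minAreaRect(q)[0],cv2.contourArea(q),onz(t,*cv2.minAreaRect(q)[0],16).round(1))
E
```

```text
shift cm [-0.1   0.01  0.02] turn [ 0.    -0.001  0.001] | shift in target axes [-0.1   0.01  0.02]
tip [480.98266576 289.91320251 120.36408934] [-0.     0.     0.002  0.    -0.001 -0.    -0.001] 16.952213429717087 [-0.3  0.3 -3. ]
tip side [317.7 263.3] top [193.4 208.9] tile c top [202.9 211.7] side [317.9 288.9] collar side [291.  257.8]
255  76  80  86  93 197 127  76  82  82  66  63  60  58  55  53  74 107  87  79  69  60  58  58  58  59
256  68  80  63  90 201 102 118 100  71  67  62  60  58  57  55 108 108 110 109 103  80  64  65  60  59
257  60  59  58  78 193  98 197 163 124  95  67  59  58  56  69 109 108 109 112 114 107  86  90  80  70
258  58  58  59  59 177 118 189 201 201 168 126 110  83  61 104 108 109 109 111 111 105 104 114 107 108
259  63  60  58  57 158  86 125 153 180 199 206 197 156 117 120 109 110 107 112 109 104 105 118 112 133
260  75  69  59  59 134  73  62  81 115 143 168 195 204 200 171 132 121 109 108 109 104 112 132 125 132
261  78  79  65  65 105  73  61  66  67  70  94 137 160 183 204 177 148 137 113 109 109 127 133 128 133
262  79  80  78  75  70  68  
[... 547 characters left out ...]
103 108 115 122 130 135 126 122 135 126 131 134
268  63  61  61  56  54  54  63  66  64 114 110 107 104 105 107 128 124 129 134 127 122 135 126 133 135
269  63  61  60  55  56  55  64  66  79 114 108 107 103 107 111 128 125 133 134 127 121 135 128 133 135
270  62  61  60  55  55  55  62  66 116 114 108 108 103 114 123 125 125 133 132 125 123 132 128 133 135
271  62  60  58  56  55  56  63  83 116 113 109 107 103 128 122 123 127 133 129 125 123 132 129 134 134
brass (321.0, 215.5) 173.0 [481.  -76.4  16. ]
brass (405.5, 217.00001525878906) 209.0 [ 484.5 -340.    16. ]
brass (254.03347778320312, 121.75457000732422) 200.5 [771.8 144.   16. ]
brass (615.0, 128.0) 4312.5 [  793.8 -1019.7    16. ]
```

The side view shows the tip at (317,263), as predicted, so it is over the tile centre at 120 mm, level and still. The blank is in its cavity and the square blank hasn't moved. Handing in.

```bash
python3 -c "
from workcell import manip
print(manip.hand_in())"
```

```text
the job is handed in; nothing more can be done
None
```

The job is handed in at about 31 s: the round blank lies flat in its cavity, the gauge rod went in to its collar and came right out, and it is held level with its tip over the tile's middle, about 120 mm up.

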